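# Count out heel blocks for two pairs of shoes

## Task

Make up the job tray for two pairs of shoes: it must hold four tall heel blocks, one standing rubber cap up in each compartment. One is in already, so bring three tall ones from the sloping rack, leaving the spare tall one and the low one where they lie on the rack. Then slide the tray gently away from you until it meets the stop, and leave the bottle, cup and brush alone.

Things in the scene. Friction and masses are not known exactly. Their poses are not given: they have to be found in the camera images.
- rack: Fixed stock rack, origin on the table under the middle of a row of five heel blocks; y along the row, z up. Its 400 mm wide grey board slopes at 28.6 degrees, low on the -x side (robot's side); the board's top face passes through (0, 0, 75 mm), outward normal (-0.479, 0, 0.878). The blocks lie about 78 mm apart along y, any order, lengths up the slope, caps outward along the normal.
- lamp (a point): Middle of a fixed round lamp bar, 16 mm thick, 400 mm long along the rack's y, over the row of blocks at x = 0, z = 225 mm of the rack, on one thin post at x = 50, y = 208 mm (its left end). It bars the way straight down to the blocks: come in tilted, along the board's normal, from the robot's side under the bar.
- ledge (a point): Middle of the ledge's inner face along the lower edge of the rack's board, at the board's surface; the ledge is 400 mm long, 6 mm thick and stands 10 mm above the board. The lower (flat) ends of the blocks rest against it.
- low_heel: The one low heel block on the rack, same outline (62 x 42 mm) and materials as the tall ones but only 22 mm tall, 0.05 kg. Origin at the middle of its underside. It is not wanted and stays where it is.
- slide: Fixed bench slide under the job tray, two steel rails; origin on the table, x is the way in which the tray slides (away from the robot), z up.
- tray (a joint): How far the job tray has been slid away from the robot along the slide's x, in m: 0 at the start (near end), 0.085 at the far stop. It moves with about 4 N of friction and stays where it is left.
- handle (a point): Centre of the top of the tray's upright dark wood handle, a block 20 mm (along the slide's x) by 30 mm (along y) that stands 75 mm tall on the outside of the tray's near wall; its top is 87 mm above the table. It moves with the tray; axes as the slide's.
- cell0 (a point): Centre of the floor of the job tray's near left (+y) compartment, as seen from the robot. Axes as the slide's; moves with the tray. The grey tray (187 x 227 mm) has 2 x 2 equal compartments, each 86 mm (x) by 106 mm (y) inside; the floor is 17 mm above the table and the 5 mm thick walls and dividers rise 25 mm above the floor.
- cell1 (a point): Centre of the floor of the job tray's near right (-y) compartment, as seen from the robot. Axes as the slide's; moves with the tray. The grey tray (187 x 227 mm) has 2 x 2 equal compartments, each 86 mm (x) by 106 mm (y) inside; the floor is 17 mm above the table and the 5 mm thick walls and dividers rise 25 mm above the floor.
- cell2 (a point): Centre of the floor of the job tray's far left (+y) compartment, as seen from the robot. Axes as the slide's; moves with the tray. The grey tray (187 x 227 mm) has 2 x 2 equal compartments, each 86 mm (x) by 106 mm (y) inside; the floor is 17 mm above the table and the 5 mm thick walls and dividers rise 25 mm above the floor.
- cell3 (a point): Centre of the floor of the job tray's far right (-y) compartment, as seen from the robot. Axes as the slide's; moves with the tray. The grey tray (187 x 227 mm) has 2 x 2 equal compartments, each 86 mm (x) by 106 mm (y) inside; the floor is 17 mm above the table and the 5 mm thick walls and dividers rise 25 mm above the floor.
- heel1: One of four alike tall heel blocks that lie on the sloping rack. 62 mm long, 42 wide, 45 tall, about 0.09 kg, stacked wood with a black rubber cap on top. From above D-shaped: flat at its -x end, round at +x, flat parallel sides (y = -21 and 21) from x = -31 to 10 mm. Origin at the middle of its wooden underside, x along its length, z up to the cap.
- heel2: One of four alike tall heel blocks that lie on the sloping rack. 62 mm long, 42 wide, 45 tall, about 0.09 kg, stacked wood with a black rubber cap on top. From above D-shaped: flat at its -x end, round at +x, flat parallel sides (y = -21 and 21) from x = -31 to 10 mm. Origin at the middle of its wooden underside, x along its length, z up to the cap.
- heel3: One of four alike tall heel blocks that lie on the sloping rack. 62 mm long, 42 wide, 45 tall, about 0.09 kg, stacked wood with a black rubber cap on top. From above D-shaped: flat at its -x end, round at +x, flat parallel sides (y = -21 and 21) from x = -31 to 10 mm. Origin at the middle of its wooden underside, x along its length, z up to the cap.
- heel4: One of four alike tall heel blocks that lie on the sloping rack. 62 mm long, 42 wide, 45 tall, about 0.09 kg, stacked wood with a black rubber cap on top. From above D-shaped: flat at its -x end, round at +x, flat parallel sides (y = -21 and 21) from x = -31 to 10 mm. Origin at the middle of its wooden underside, x along its length, z up to the cap.
- heel5: A fifth tall heel block, which already stands in the tray's near left compartment (cell0), turned a little. 62 mm long, 42 wide, 45 tall, about 0.09 kg, stacked wood with a black rubber cap on top. From above D-shaped: flat at its -x end, round at +x, flat parallel sides (y = -21 and 21) from x = -31 to 10 mm. Origin at the middle of its wooden underside, x along its length, z up to the cap.
- jug: Bystander: white plastic bottle, 64 mm in diameter, 150 mm tall, beyond the gap between rack and tray; origin under its centre.
- tin: Bystander: open steel cup, 72 mm in diameter, 75 mm tall, to the right of the tray; origin under its centre.
- brush: Bystander: a flat hand brush, about 200 mm long and 20 mm high, lying on the table in front of the gap between rack and tray; origin under its middle.
Mind the look-alikes: they are no part of the job. What is shaped like the heel4 but orange is not meant. What is shaped like the heel2 but pink is not meant.

How it is judged:
On the way:
1. each of the four compartments holds one tall heel block, upright on the floor, before the tray is slid (tray within 30 mm of its near end) (((horizontal distance between heel1 and cell0 below 0.037 m and z of heel1 in the frame of cell0 between -0.005 and 0.005 m and angle between heel1's own z axis and vertical below 0.12 rad) or (horizontal distance between heel2 and cell0 below 0.037 m and z of heel2 in the frame of cell0 between -0.005 and 0.005 m and angle between heel2's own z axis and vertical below 0.12 rad) or (horizontal distance between heel3 and cell0 below 0.037 m and z of heel3 in the frame of cell0 between -0.005 and 0.005 m and angle between heel3's own z axis and vertical below 0.12 rad) or (horizontal distance between heel4 and cell0 below 0.037 m and z of heel4 in the frame of cell0 between -0.005 and 0.005 m and angle between heel4's own z axis and vertical below 0.12 rad) or (horizontal distance between heel5 and cell0 below 0.037 m and z of heel5 in the frame of cell0 between -0.005 and 0.005 m and angle between heel5's own z axis and vertical below 0.12 rad)) and ((horizontal distance between heel1 and cell1 below 0.037 m and z of heel1 in the frame of cell1 between -0.005 and 0.005 m and angle between heel1's own z axis and vertical below 0.12 rad) or (horizontal distance between heel2 and cell1 below 0.037 m and z of heel2 in the frame of cell1 between -0.005 and 0.005 m and angle between heel2's own z axis and vertical below 0.12 rad) or (horizontal distance between heel3 and cell1 below 0.037 m and z of heel3 in the frame of cell1 between -0.005 and 0.005 m and angle between heel3's own z axis and vertical below 0.12 rad) or (horizontal distance between heel4 and cell1 below 0.037 m and z of heel4 in the frame of cell1 between -0.005 and 0.005 m and angle between heel4's own z axis and vertical below 0.12 rad) or (horizontal distance between heel5 and cell1 below 0.037 m and z of heel5 in the frame of cell1 between -0.005 and 0.005 m and angle between heel5's own z axis and vertical below 0.12 rad)) and ((horizontal distance between heel1 and cell2 below 0.037 m and z of heel1 in the frame of cell2 between -0.005 and 0.005 m and angle between heel1's own z axis and vertical below 0.12 rad) or (horizontal distance between heel2 and cell2 below 0.037 m and z of heel2 in the frame of cell2 between -0.005 and 0.005 m and angle between heel2's own z axis and vertical below 0.12 rad) or (horizontal distance between heel3 and cell2 below 0.037 m and z of heel3 in the frame of cell2 between -0.005 and 0.005 m and angle between heel3's own z axis and vertical below 0.12 rad) or (horizontal distance between heel4 and cell2 below 0.037 m and z of heel4 in the frame of cell2 between -0.005 and 0.005 m and angle between heel4's own z axis and vertical below 0.12 rad) or (horizontal distance between heel5 and cell2 below 0.037 m and z of heel5 in the frame of cell2 between -0.005 and 0.005 m and angle between heel5's own z axis and vertical below 0.12 rad)) and ((horizontal distance between heel1 and cell3 below 0.037 m and z of heel1 in the frame of cell3 between -0.005 and 0.005 m and angle between heel1's own z axis and vertical below 0.12 rad) or (horizontal distance between heel2 and cell3 below 0.037 m and z of heel2 in the frame of cell3 between -0.005 and 0.005 m and angle between heel2's own z axis and vertical below 0.12 rad) or (horizontal distance between heel3 and cell3 below 0.037 m and z of heel3 in the frame of cell3 between -0.005 and 0.005 m and angle between heel3's own z axis and vertical below 0.12 rad) or (horizontal distance between heel4 and cell3 below 0.037 m and z of heel4 in the frame of cell3 between -0.005 and 0.005 m and angle between heel4's own z axis and vertical below 0.12 rad) or (horizontal distance between heel5 and cell3 below 0.037 m and z of heel5 in the frame of cell3 between -0.005 and 0.005 m and angle between heel5's own z axis and vertical below 0.12 rad)) and value of joint tray below 0.03 m), for 0.2 s.
At the end, for the whole second after the job is handed in: Each compartment holds one tall block, cap up, flat on the floor (5 mm, 7 degrees, within 37 mm of its centre), at rest; one tall block and the low one lie on the rack within 15 mm of where they began; the tray rests within 6 mm of its far stop (((horizontal distance between heel1 and cell0 below 0.037 m and z of heel1 in the frame of cell0 between -0.005 and 0.005 m and angle between heel1's own z axis and vertical below 0.12 rad) or (horizontal distance between heel2 and cell0 below 0.037 m and z of heel2 in the frame of cell0 between -0.005 and 0.005 m and angle between heel2's own z axis and vertical below 0.12 rad) or (horizontal distance between heel3 and cell0 below 0.037 m and z of heel3 in the frame of cell0 between -0.005 and 0.005 m and angle between heel3's own z axis and vertical below 0.12 rad) or (horizontal distance between heel4 and cell0 below 0.037 m and z of heel4 in the frame of cell0 between -0.005 and 0.005 m and angle between heel4's own z axis and vertical below 0.12 rad) or (horizontal distance between heel5 and cell0 below 0.037 m and z of heel5 in the frame of cell0 between -0.005 and 0.005 m and angle between heel5's own z axis and vertical below 0.12 rad)) and ((horizontal distance between heel1 and cell1 below 0.037 m and z of heel1 in the frame of cell1 between -0.005 and 0.005 m and angle between heel1's own z axis and vertical below 0.12 rad) or (horizontal distance between heel2 and cell1 below 0.037 m and z of heel2 in the frame of cell1 between -0.005 and 0.005 m and angle between heel2's own z axis and vertical below 0.12 rad) or (horizontal distance between heel3 and cell1 below 0.037 m and z of heel3 in the frame of cell1 between -0.005 and 0.005 m and angle between heel3's own z axis and vertical below 0.12 rad) or (horizontal distance between heel4 and cell1 below 0.037 m and z of heel4 in the frame of cell1 between -0.005 and 0.005 m and angle between heel4's own z axis and vertical below 0.12 rad) or (horizontal distance between heel5 and cell1 below 0.037 m and z of heel5 in the frame of cell1 between -0.005 and 0.005 m and angle between heel5's own z axis and vertical below 0.12 rad)) and ((horizontal distance between heel1 and cell2 below 0.037 m and z of heel1 in the frame of cell2 between -0.005 and 0.005 m and angle between heel1's own z axis and vertical below 0.12 rad) or (horizontal distance between heel2 and cell2 below 0.037 m and z of heel2 in the frame of cell2 between -0.005 and 0.005 m and angle between heel2's own z axis and vertical below 0.12 rad) or (horizontal distance between heel3 and cell2 below 0.037 m and z of heel3 in the frame of cell2 between -0.005 and 0.005 m and angle between heel3's own z axis and vertical below 0.12 rad) or (horizontal distance between heel4 and cell2 below 0.037 m and z of heel4 in the frame of cell2 between -0.005 and 0.005 m and angle between heel4's own z axis and vertical below 0.12 rad) or (horizontal distance between heel5 and cell2 below 0.037 m and z of heel5 in the frame of cell2 between -0.005 and 0.005 m and angle between heel5's own z axis and vertical below 0.12 rad)) and ((horizontal distance between heel1 and cell3 below 0.037 m and z of heel1 in the frame of cell3 between -0.005 and 0.005 m and angle between heel1's own z axis and vertical below 0.12 rad) or (horizontal distance between heel2 and cell3 below 0.037 m and z of heel2 in the frame of cell3 between -0.005 and 0.005 m and angle between heel2's own z axis and vertical below 0.12 rad) or (horizontal distance between heel3 and cell3 below 0.037 m and z of heel3 in the frame of cell3 between -0.005 and 0.005 m and angle between heel3's own z axis and vertical below 0.12 rad) or (horizontal distance between heel4 and cell3 below 0.037 m and z of heel4 in the frame of cell3 between -0.005 and 0.005 m and angle between heel4's own z axis and vertical below 0.12 rad) or (horizontal distance between heel5 and cell3 below 0.037 m and z of heel5 in the frame of cell3 between -0.005 and 0.005 m and angle between heel5's own z axis and vertical below 0.12 rad)) and distance of any of heel1, heel2, heel3, heel4 from where it was at the start of the episode below 0.015 m and distance of low_heel from where it was at the start of the episode below 0.015 m and value of joint tray above 0.079 m and velocity of joint tray below 0.02 m/s and linear speed of each of heel1, heel2, heel3, heel4, heel5 below 0.02 m/s); the robot touches nothing.
It fails at once if the bottle, the cup or the brush is shifted by more than 25 mm (distance of any of jug, tin, brush from where it was at the start of the episode above 0.025 m).
It fails at once if the tray is jerked (faster than 0.45 m/s) (velocity of joint tray above 0.45 m/s or velocity of joint tray below -0.45 m/s).
It also fails if it takes over 72 s, if anything falls off the work surface, if the arm or the gripper's body presses on something with over 40 N, if the wrist force passes 120 N, or if a joint passes its speed limit or range.

## Robot

A 6-joint arm with a two-finger parallel gripper is mounted at the origin on the work surface. World frame = base frame: x ahead of the robot, y to its left, z up, the work surface at z = 0. Lengths are in m, angles in rad, forces in N, time in s.
With the tool pointing down it reaches from about 0.35 to 0.975 m from the base axis. Payload 4.9 kg.
Tool frame: the origin (TCP) lies midway between the tips of the shut fingers; the grasp point (between the pads) lies 19 mm behind it; z points along the fingers, y is the direction in which the jaws open and shut (so a half turn about z gives the same grasp; the last joint's range is limited). The gripper opens to 85 mm and grips with 20 to 120 N. Pads are 22 mm wide; open, the fingers measure 114 mm over their backs; the gripper's body (76 mm by 85 mm) begins 54 mm behind the grasp point. The pads swing forward as they close: fully open they stand 13 mm farther back than shut.
Start: joints at [-1.238, 0.053, 1.613, -0, 1.476, -0.119], TCP at [0.273, -0.562, 0.231] pointing down, gripper open.
Joint ranges: [-3.01, 3.01], [-1.01, 2.22], [0.06, 2.58], [-1.02, 4.17], [0.09, 2.62], [-3.14, 3.14]. Speed limits (rad/s): [2.57, 2.57, 3.14, 3.14, 3.14, 3.14].

## Interface

Orientations are given as a unit quaternion [w, x, y, z].
In Python, from plant import manip gives the robot as it stands. The module is installed in compiled form; this text tells all that it offers.
- The arm moves only by the tool move_arm, never from a script. Its argument "rows" is a list of rows, each an object of numbers: "tx", "ty", "tz": the shift along the tool's x, y, z in m; "ax", "ay", "az": the turn, a rotation vector about the tool's x, y, z in degrees; "jaw": the closure in counts, from 0 (fully open) to 255 (shut). In form: [{"tx": .., "ty": .., "tz": .., "ax": .., "ay": .., "az": .., "jaw": ..}, ...]. A call has 1 to 12 rows; each row shifts and turns the pose as measured when the row begins, along the tool's axes as they then stand; what a row does not reach is not made up. A row lasts 1/10 s, in which the tool goes at most 50 mm and 8.59 degrees, less where a joint would pass 70% of its speed; a pose out of reach is approached as far as the arm can. A call with a gripper value outside its range is refused whole. The fingers move at their own pace and stop on an object; the grip force is fixed at half the most. Time passes only in rows, so rows that do not move let the fingers close. It gives the time, the measured TCP pose, the force and the opening at its end, in the units of the state.
- manip.state(): the state, without advancing time (a new reading comes with each control period).
- manip.grab_frame(name): name is "scene" or "top" or "wrist"; returns a dict with "color" (400x640x3 uint8, red, green, blue), "intrinsics" (3x3 intrinsics, pixels), "dist_coeffs" ([k1, k2, p1, p2, k3] as OpenCV has them; the pictures are not rectified), "R" (3x3) and "t" (3): a world point X has camera coordinates R X + t. Camera axes: x right, y down, z forward; pixel columns grow to the right and rows downward; lengths in m; the calibration is good to about 2 mm. A picture is of the moment at which its call begins. There is no depth.
- manip.job_done(): hands the job in, once; it reports no verdict.
The state is a dict: "time": time; "joint_pos": joint angles; "joint_vel": joint speeds; "joint_efforts": joint torques, N m; "tool_pos": TCP position; "tool_rot": TCP orientation; "contact_force": force on the tool from outside, world axes, zero at the start; "ft_torque": the same for the moment, N m; "gripper_width": opening from 0.0 (shut) to 1.0 (fully open).
Only numpy, scipy, OpenCV 4.12 (cv2) and the standard library are available. Lean on these libraries where they do the work, as an engineer would, in place of code of your own. Each camera call takes 0.05 s, during which the arm holds its last target.

## Working session

There is one attempt and no reset: what is moved stays moved. The work goes in short steps, Python scripts to look and compute and a tool call to move; the robot and the scene stay as the last step left them, time stands still between calls to the robot, and variables do not carry over. Pictures are saved under pics/ and viewed, and the job is handed in when it is done.

Besides the shell and the picture viewer there is one more tool, called after "Emit:" as name(argument=value, ...), one argument or row to a line, values as JSON. move_arm: Moves the arm, as the interface text tells. Its arguments: {"type":"object","properties":{"rows":{"type":"array"}},"required":["rows"]}

```bash
mkdir -p pics
cat > h.py <<'E'
import numpy as np, cv2
from plant import manip
def grab(n,save=None):
    f=manip.grab_frame(n)
    if save: cv2.imwrite('pics/'+save,f['color'][:,:,::-1])
    return f
def ray(f,uv):
    p=cv2.undistortPoints(np.array(uv,float).reshape(-1,1,2),np.array(f['intrinsics']),np.array(f['dist_coeffs'])).reshape(-1,2)
    R=np.array(f['R']);t=np.array(f['t'])
    d=np.c_[p,np.ones(len(p))]@R
    return -R.T@t,d
def onz(f,uv,z):
    c,d=ray(f,uv); return c+d*((z-c[2])/d[:,2])[:,None]
def proj(f,X):
    R=np.array(f['R']);t=np.array(f['t'])
    return cv2.projectPoints(np.array(X,float).reshape(-1,1,3),cv2.Rodrigues(R)[0],t,np.array(f['intrinsics']),np.array(f['dist_coeffs']))[0].reshape(-1,2)
E
python3 - <<'E'
from h import *
import pickle
print(manip.state())
D={}
for n in ['scene','top','wrist']:
    f=grab(n,n+'0.png');D[n]=f; print(n,-np.array(f['R']).T@np.array(f['t']),np.array(f['R'])[2])
pickle.dump(D,open('f0.pkl','wb'))
E
```

```text
{'time': 0.0, 'joint_pos': array([-1.23798572e+00,  5.33152315e-02,  1.61429130e+00,  1.94415138e-05,
        1.47602610e+00, -1.18991102e-01]), 'joint_vel': array([ 1.10812397e-03,  6.93738994e-04, -1.16779591e-03, -1.83139089e-03,
        7.36347777e-05, -4.30035025e-04]), 'joint_efforts': array([ 4.65891062e-04, -3.93673682e+01, -3.70177889e+01, -7.39309166e-05,
        7.07517276e-03,  2.98202082e-06]), 'tool_pos': array([ 0.27267058, -0.56168582,  0.23009046]), 'tool_rot': array([-1.01519425e-03,  9.74592426e-01,  2.23983398e-01, -9.92178156e-05]), 'contact_force': array([-0.28704163, -0.76137258, -0.47315457]), 'ft_torque': array([-0.01126988,  0.03281975,  0.01001493]), 'gripper_width': 1.0018477734656983}
scene [1.21784696 0.480713   0.73158118] [-0.61800533 -0.53175153 -0.57905934]
top [ 0.360577   -0.06766945  1.61266876] [ 0.1559574  0.0089431 -0.9877233]
wrist [ 0.34951551 -0.52450274  0.37315925] [-0.29351722 -0.13931829 -0.94574735]
```

View pics/top0.png

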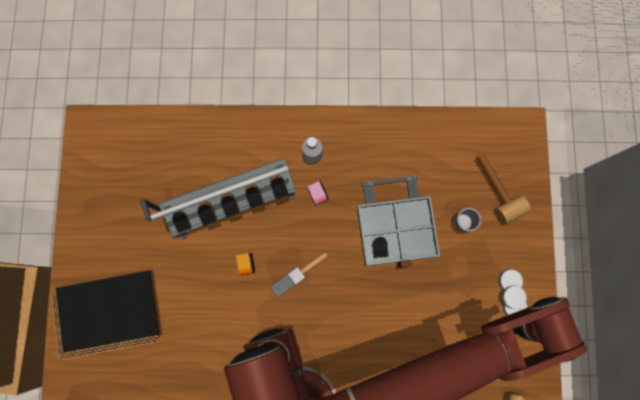

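View pics/scene0.png

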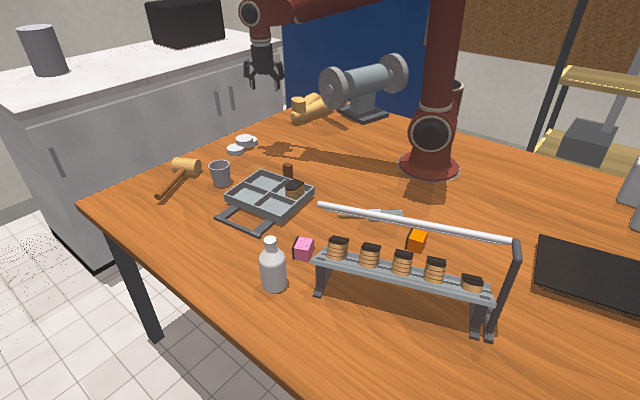

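View pics/wrist0.png

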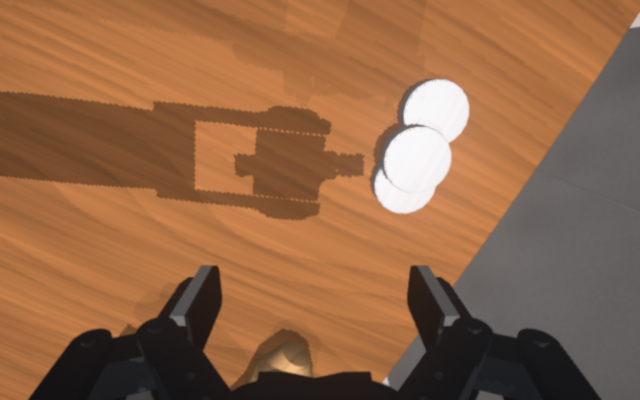

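The top view shows the rack row at (181,222)…(280,187), lamp post at (150,208), tray at about (399,231) with heel5 at (380,246), and handle at (404,264). In the scene view the low block is the one nearest the post (472,283), so it is the leftmost in the top view. Next I zoom in.

Run:
```python
import cv2
a=cv2.imread('pics/top0.png');s=cv2.imread('pics/scene0.png')
cv2.imwrite('pics/z1.png',cv2.resize(a[150:250,140:300],None,fx=5,fy=5,interpolation=cv2.INTER_CUBIC))
cv2.imwrite('pics/z2.png',cv2.resize(a[165:285,340:490],None,fx=5,fy=5,interpolation=cv2.INTER_CUBIC))
cv2.imwrite('pics/z3.png',cv2.resize(s[190:350,300:540],None,fx=3.3,fy=3.3,interpolation=cv2.INTER_CUBIC))
```

```text
(no output)
```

View pics/z1.png

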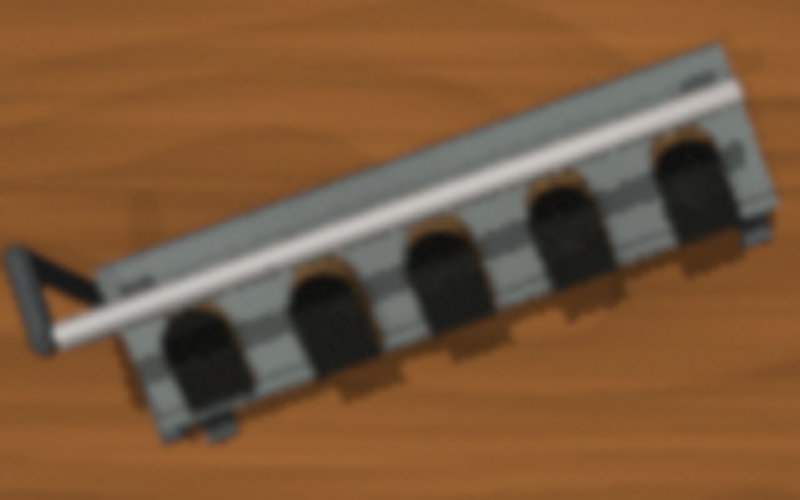

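View pics/z2.png

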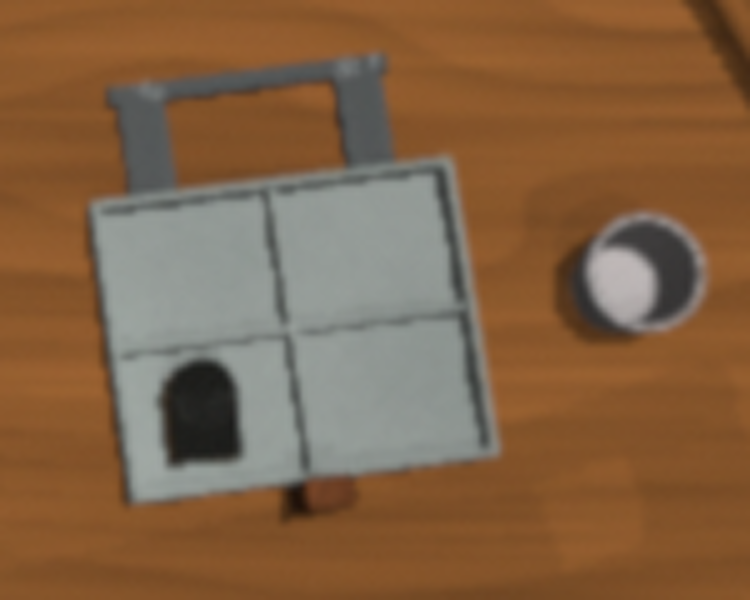

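View pics/z3.png

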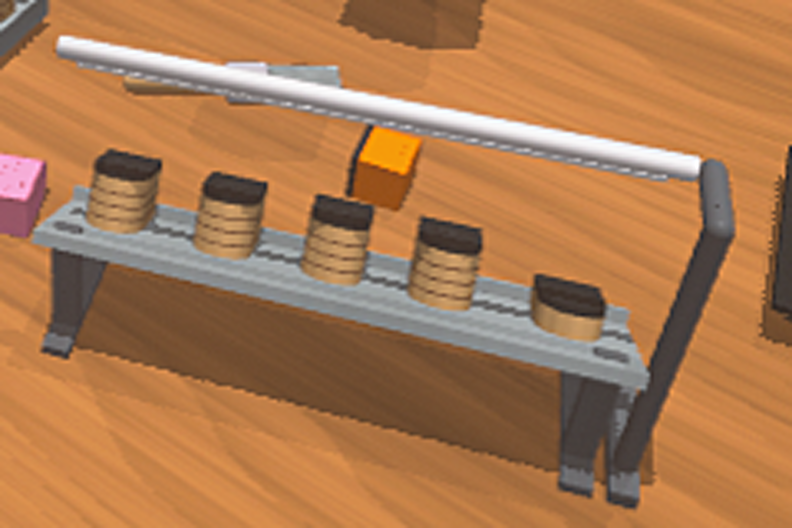

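The five blocks show clearly, with black caps. The low one is leftmost, nearest the post. Now I measure the lamp bar, caps and tray corners.

```bash
cat > m1.py <<'E'
from h import *
import pickle
D=pickle.load(open('f0.pkl','rb'))
T,S=D['top'],D['scene']
# lamp bar
def barline(f,roi,thr):
    x0,y0,x1,y1=roi
    c=f['color'][y0:y1,x0:x1].astype(int)
    m=((c.min(2)>thr)&(c.max(2)-c.min(2)<30)).astype(np.uint8)
    n,l,st,_=cv2.connectedComponentsWithStats(m); k=1+np.argmax(st[1:,4])
    p=np.argwhere(l==k)[:,::-1]+[x0,y0]
    mu=p.mean(0);d=np.linalg.svd(p-mu,full_matrices=0)[2][0]; s=(p-mu)@d
    return mu+d*(s.min()-.5),mu+d*(s.max()+.5),len(p)
bt=barline(T,(140,150,300,230),150);bs=barline(S,(300,190,530,250),170)
print(bt,bs)
for e in bt[:2]: print('top ray z=.225',onz(T,[e],.225)[0])
for e in bs[:2]: print('scene ray z=.225',onz(S,[e],.225)[0])
E
python3 m1.py
```

```text
(array([287.21931071, 167.13611821]), array([150.33534073, 216.63224854]), 501) (array([317.32067296, 201.8656047 ]), array([511.89526325, 240.03358515]), 970)
top ray z=.225 [0.68356349 0.03320519 0.225     ]
top ray z=.225 [0.54135839 0.40795605 0.225     ]
scene ray z=.225 [0.67950807 0.02791997 0.225     ]
scene ray z=.225 [0.53725925 0.40666344 0.225     ]
```

```bash
cat > m2.py <<'E'
from h import *
import pickle
D=pickle.load(open('f0.pkl','rb'))
T,S=D['top'],D['scene']
yaw=np.radians(20.7); Rz=np.array([[np.cos(yaw),-np.sin(yaw),0],[np.sin(yaw),np.cos(yaw),0],[0,0,1]])
O=np.array([.6105,.2189,0])
n=Rz@np.array([-.479,0,.878]); up=Rz@np.array([.878,0,.479])
def onplane(f,uv,P,n):
    c,d=ray(f,uv); return c+d*(((P-c)@n)/(d@n))[:,None]
for nm,f,roi,thr in (('top',T,(160,165,296,240),62),('scene',S,(320,230,490,300),70)):
    x0,y0,x1,y1=roi
    c=f['color'][y0:y1,x0:x1].astype(int)
    m=((c.max(2)<thr)&(c.max(2)-c.min(2)<22)).astype(np.uint8)
    k,l,st,ce=cv2.connectedComponentsWithStats(m)
    for i in range(1,k):
        if st[i,4]<60: continue
        p=np.argwhere(l==i)[:,::-1]+[x0,y0]
        h=.022 if (nm=='top' and ce[i][0]+x0<190) or (nm=='scene' and ce[i][0]+x0>455) else .045
        P=O+[0,0,.075]+h*n
        q=(onplane(f,p,P,n)-(O+[0,0,.075]))
        a=np.c_[q@up,q@Rz[:,1]]
        lo=np.percentile(a,2,0);hi=np.percentile(a,98,0)
        print(nm,ce[i]+[x0,y0],st[i,4],'up',lo[0].round(4),hi[0].round(4),'y',lo[1].round(4),hi[1].round(4),'mid',((lo+hi)/2).round(4))
E
python3 m2.py
```

```text
top [279.21132075 188.01509434] 265 up -0.0318 0.0289 y -0.1812 -0.1363 mid [-0.0015 -0.1588]
top [253.69615385 196.82307692] 260 up -0.0267 0.0278 y -0.098 -0.0565 mid [ 0.0005 -0.0773]
top [229.28136882 205.70342205] 263 up -0.0268 0.0273 y -0.0212 0.0203 mid [ 0.0002 -0.0005]
top [206.09923664 214.23282443] 262 up -0.0269 0.0276 y 0.0501 0.0933 mid [0.0003 0.0717]
top [181.00699301 222.23076923] 286 up -0.0411 0.0282 y 0.1338 0.1751 mid [-0.0064  0.1545]
scene [338.07594937 240.13924051] 79 up -0.015 0.0524 y -0.1723 -0.1319 mid [ 0.0187 -0.1521]
scene [370.33707865 247.40449438] 89 up -0.0161 0.0529 y -0.0936 -0.0547 mid [ 0.0184 -0.0742]
scene [403.13265306 254.63265306] 98 up -0.018 0.054 y -0.0169 0.0203 mid [0.018  0.0017]
scene [435.98019802 261.94059406] 101 up -0.019 0.0536 y 0.0548 0.093 mid [0.0173 0.0739]
scene [472.36986301 279.7739726 ] 146 up -0.0215 0.0498 y 0.135 0.1742 mid [0.0141 0.1546]
```

```bash
cat > m3.py <<'E'
from h import *
import pickle
D=pickle.load(open('f0.pkl','rb'));T,S=D['top'],D['scene']
uv=np.array([[92,202],[450,160],[497,455],[130,502]])/5+[340,165]-.4
q=onz(T,uv,.042)[:,:2];print(q.round(4),[np.linalg.norm(q[i]-q[(i+1)%4]).round(4) for i in range(4)])
c=q.mean(0)
ex=((q[0]+q[1])-(q[2]+q[3]));ex/=np.linalg.norm(ex)
ey=((q[0]+q[3])-(q[1]+q[2]));ey/=np.linalg.norm(ey)
print(c,np.degrees(np.arctan2(ex[1],ex[0])),np.degrees(np.arctan2(-ey[0],ey[1])))
x=T['color'][230:262,368:392].astype(int);m=(x.max(2)<70)
p=np.argwhere(m)[:,::-1]+[368,230]
w=onz(T,p,.062)[:,:2];r=cv2.minAreaRect(w.astype(np.float32)*1000);print('heel5',w.mean(0),r,len(p))
print('handle',onz(T,np.array([[330,495]])/5+[340,165]-.4,.087))
yaw=(np.arctan2(ex[1],ex[0])+np.arctan2(-ey[0],ey[1]))/2
# scene overlay check
R=np.array([[np.cos(yaw),-np.sin(yaw)],[np.sin(yaw),np.cos(yaw)]])
pts=[]
for a,b in ((1,1),(1,-1),(-1,-1),(-1,1)):
    w=c+R@[a*.0935,b*.1135];pts.append([*w,.042])
for i,(a,b) in enumerate(((-1,1),(-1,-1),(1,1),(1,-1))):
    w=c+R@[a*.0455,b*.0555];print('cell',i,w.round(4));pts.append([*w,.017])
h=c+R@[-.1035,0];pts.append([*h,.087]);print('handle pred',h)
yw=np.radians(20.7); Rz=np.array([[np.cos(yw),-np.sin(yw),0],[np.sin(yw),np.cos(yw),0],[0,0,1]])
O=np.array([.6105,.2189,.075]);n=Rz@np.array([-.479,0,.878])
for y,hh in ((-.156,.045),(-.076,.045),(0,.045),(.073,.045),(.1545,.022)): pts.append(O+Rz[:,1]*y+n*hh)
for nm,f in (('s',S),('t',T)):
    im=cv2.resize(f['color'][:,:,::-1],None,fx=2.5,fy=2.5)
    for u in proj(f,pts): cv2.circle(im,tuple(int(v*2.5+1) for v in u),3,(0,0,255),-1)
    if nm=='s': im=im[400:850,500:1300]
    else: im=im[350:700,350:1130]
    cv2.imwrite('pics/ov_%s.png'%nm,im)
E
python3 m3.py
```

```text
[[ 0.6076 -0.1756]
 [ 0.6361 -0.3988]
 [ 0.453  -0.4234]
 [ 0.4226 -0.1985]] [np.float64(0.2249), np.float64(0.1847), np.float64(0.2269), np.float64(0.1864)]
[ 0.52983909 -0.29908852] 7.357545868539767 7.485314932421891
heel5 [ 0.47517734 -0.23977975] ((477.1601867675781, -238.91152954101562), (59.04855728149414, 42.79596710205078), 5.79964542388916) 255
handle [[ 0.42596706 -0.31339501  0.087     ]]
cell 0 [ 0.4776 -0.2499]
cell 1 [ 0.4919 -0.36  ]
cell 2 [ 0.5678 -0.2382]
cell 3 [ 0.5821 -0.3482]
handle pred [ 0.42720612 -0.31245725]
```

```bash
sleep 1
```

```text
(no output)
```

View pics/ov_s.png

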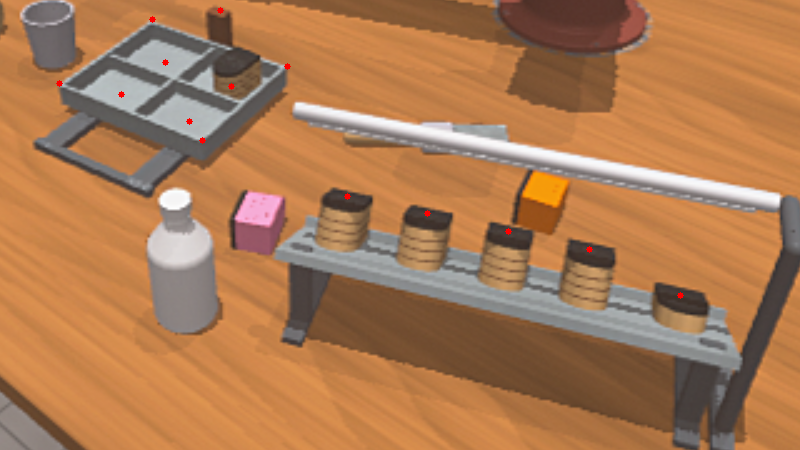

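View pics/ov_t.png

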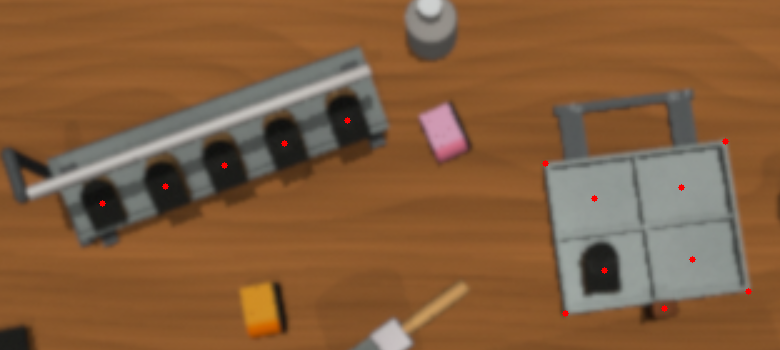

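Overlays agree within a few mm: the caps, cells and handle marks sit on the objects in both views. I'll write a row planner and make the first move.

```bash
cat > plan.py <<'E'
from h import *
from scipy.spatial.transform import Rotation as Ro
import json
TH=np.radians(20.7);SL=28.6
def Rt(th,tilt):
    t=np.radians(tilt)
    return Ro.from_euler('z',th,degrees=True)*Ro.from_matrix([[-np.cos(t),0,np.sin(t)],[0,1,0],[-np.sin(t),0,-np.cos(t)]])
O=np.array([.6105,.2189,.075])
B=Ro.from_euler('z',20.7,degrees=True).as_matrix()
n=B@[-.479,0,.878];up=B@[.878,0,.479];ey=B[:,1]
def rack(y,u,h): return O+ey*y+up*u+n*h
TC=np.array([.5298,-.2991]);TY=7.4
def tray(x,y,z):
    a=np.radians(TY);return np.array([TC[0]+x*np.cos(a)-y*np.sin(a),TC[1]+x*np.sin(a)+y*np.cos(a),z])
CELL=[(-.0455,.0555),(-.0455,-.0555),(.0455,.0555),(.0455,-.0555)]
def cur():
    s=manip.state();q=s['tool_rot'];r=Ro.from_quat([q[1],q[2],q[3],q[0]]);M=r.as_matrix()
    z=M[:,2]; tilt=np.degrees(np.arctan2(np.hypot(z[0],z[1]),-z[2])); th=np.degrees(np.arctan2(-M[0,1],M[1,1]))
    return s,np.array(s['tool_pos']),r,th,tilt
def rows(wps,jaw,mt=.042,mr=7.5,p=None,r=None,th=None,tilt=None):
    """wps: list of (pos,th,tilt[,mt])"""
    s,p0,r0,th0,ti0=cur()
    if p is None: p,r,th,tilt=p0,r0,th0,ti0
    print('t %.2f pos'%s['time'],p0.round(4),'th,tilt %.1f %.1f'%(th0,ti0),'w %.3f'%s['gripper_width'],'F',np.round(s['contact_force'],1),'j',np.round(np.degrees(s['joint_pos'])))
    out=[]
    for w in wps:
        P,TH_,TI=w[:3];m=w[3] if len(w)>3 else mt
        P=np.array(P);ps=p.copy();dth=TH_-th
        k=max(1,int(np.ceil(max(np.linalg.norm(P-ps)/m,np.hypot(dth,TI-tilt)/mr)-.02)))
        for i in range(1,k+1):
            a=i/k;tp=ps+(P-ps)*a;tr=Rt(th+dth*a,tilt+(TI-tilt)*a)
            d=r.inv().apply(tp-p).round(3);v=np.degrees((r.inv()*tr).as_rotvec()).round(1)
            p=p+r.apply(d);r=r*Ro.from_rotvec(v,degrees=True)
            out.append(dict(tx=d[0],ty=d[1],tz=d[2],ax=v[0],ay=v[1],az=v[2],jaw=jaw))
        th,tilt=TH_,TI
    print(len(out),'rows')
    for i in range(0,len(out),12): print(json.dumps([{k:(float(x) if x else 0) for k,x in o.items()} for o in out[i:i+12]]))
E
python3 - <<'E'
from plan import *
rows([((.40,-.25,.27),-50,0),(rack(-.156,-.008,.19),20.7,28.6)],70)
E
```

```text
t 0.15 pos [ 0.2727 -0.5618  0.2303] th,tilt -154.1 0.1 w 0.998 F [ 0.4 -0.2 -0.1] j [-71.   3.  92.   0.  85.  -7.]
25 rows
[{"tx": 0.018, "ty": -0.016, "tz": -0.003, "ax": -0.1, "ay": -0.1, "az": -7.4, "jaw": 70.0}, {"tx": 0.02, "ty": -0.014, "tz": -0.003, "ax": 0, "ay": 0, "az": -7.5, "jaw": 70.0}, {"tx": 0.021, "ty": -0.011, "tz": -0.003, "ax": 0, "ay": 0, "az": -7.4, "jaw": 70.0}, {"tx": 0.023, "ty": -0.008, "tz": -0.002, "ax": 0, "ay": 0, "az": -7.4, "jaw": 70.0}, {"tx": 0.023, "ty": -0.005, "tz": -0.003, "ax": 0, "ay": 0, "az": -7.5, "jaw": 70.0}, {"tx": 0.024, "ty": -0.002, "tz": -0.003, "ax": 0, "ay": 0, "az": -7.4, "jaw": 70.0}, {"tx": 0.024, "ty": 0.001, "tz": -0.003, "ax": -0.1, "ay": 0, "az": -7.5, "jaw": 70.0}, {"tx": 0.024, "ty": 0.005, "tz": -0.003, "ax": 0, "ay": 0, "az": -7.4, "jaw": 70.0}, {"tx": 0.023, "ty": 0.007, "tz": -0.003, "ax": 0, "ay": 0, "az": -7.4, "jaw": 70.0}, {"tx": 0.022, "ty": 0.01, "tz": -0.003, "ax": 0, "ay": 0.1, "az": -7.5, "jaw": 70.0}, {"tx": 0.02, "ty": 0.013, "tz": -0.002, "ax": 0, "ay": 0, "az": -7.4, "jaw": 70.0}, {"tx": 0.018, "ty": 0.015
[... 518 characters left out ...]
, "tz": 0.003, "ax": -1.0, "ay": -2.6, "az": -6.4, "jaw": 70.0}, {"tx": -0.003, "ty": 0.03, "tz": 0.004, "ax": -1.3, "ay": -2.6, "az": -6.3, "jaw": 70.0}, {"tx": -0.006, "ty": 0.03, "tz": 0.004, "ax": -1.6, "ay": -2.6, "az": -6.2, "jaw": 70.0}, {"tx": -0.009, "ty": 0.029, "tz": 0.006, "ax": -1.9, "ay": -2.6, "az": -6.2, "jaw": 70.0}, {"tx": -0.012, "ty": 0.027, "tz": 0.007, "ax": -2.1, "ay": -2.6, "az": -6.0, "jaw": 70.0}, {"tx": -0.014, "ty": 0.026, "tz": 0.008, "ax": -2.4, "ay": -2.6, "az": -6.0, "jaw": 70.0}, {"tx": -0.017, "ty": 0.023, "tz": 0.011, "ax": -2.7, "ay": -2.6, "az": -5.8, "jaw": 70.0}]
[{"tx": -0.018, "ty": 0.022, "tz": 0.012, "ax": -3.0, "ay": -2.6, "az": -5.7, "jaw": 70.0}]
```

Emit:
move_arm(
  rows=[
    {"tx":0.018,"ty":-0.016,"tz":-0.003,"ax":0,"ay":0,"az":-7.5,"jaw":70},
    {"tx":0.02,"ty":-0.014,"tz":-0.003,"ax":0,"ay":0,"az":-7.5,"jaw":70},
    {"tx":0.021,"ty":-0.011,"tz":-0.003,"ax":0,"ay":0,"az":-7.5,"jaw":70},
    {"tx":0.023,"ty":-0.008,"tz":-0.003,"ax":0,"ay":0,"az":-7.5,"jaw":70},
    {"tx":0.023,"ty":-0.005,"tz":-0.003,"ax":0,"ay":0,"az":-7.5,"jaw":70},
    {"tx":0.024,"ty":-0.002,"tz":-0.003,"ax":0,"ay":0,"az":-7.5,"jaw":70},
  ],
)

```text
time: 0.75
tool_pos: [0.3246, -0.4237, 0.2451]
tool_rot: [-0.004, 0.807, 0.591, 0.001]
contact_force: [0.4, 0.4, -0.8]
gripper_width: 0.727
```

Run:
```python
from plan import *
rows([((.40,-.25,.27),-50,0),(rack(-.156,-.008,.19),20.7,28.6)],70)
```

```text
t 0.75 pos [ 0.3246 -0.4237  0.2451] th,tilt -107.6 0.5 w 0.727 F [ 0.4  0.4 -0.8] j [-61. -10. 103.   0.  87. -43.]
19 rows
[{"tx": 0.024, "ty": 0.002, "tz": -0.003, "ax": -0.3, "ay": -0.8, "az": -7.2, "jaw": 70.0}, {"tx": 0.023, "ty": 0.006, "tz": -0.003, "ax": -0.1, "ay": 0.1, "az": -7.2, "jaw": 70.0}, {"tx": 0.022, "ty": 0.008, "tz": -0.004, "ax": 0, "ay": 0.1, "az": -7.2, "jaw": 70.0}, {"tx": 0.021, "ty": 0.011, "tz": -0.003, "ax": 0, "ay": 0, "az": -7.2, "jaw": 70.0}, {"tx": 0.019, "ty": 0.013, "tz": -0.003, "ax": -0.1, "ay": 0.1, "az": -7.2, "jaw": 70.0}, {"tx": 0.018, "ty": 0.016, "tz": -0.003, "ax": 0, "ay": 0, "az": -7.2, "jaw": 70.0}, {"tx": 0.015, "ty": 0.018, "tz": -0.003, "ax": 0, "ay": 0.1, "az": -7.2, "jaw": 70.0}, {"tx": 0.014, "ty": 0.02, "tz": -0.003, "ax": 0, "ay": 0, "az": -7.2, "jaw": 70.0}, {"tx": 0.01, "ty": 0.029, "tz": 0.003, "ax": -0.1, "ay": -2.6, "az": -6.4, "jaw": 70.0}, {"tx": 0.007, "ty": 0.03, "tz": 0.002, "ax": -0.5, "ay": -2.6, "az": -6.4, "jaw": 70.0}, {"tx": 0.003, "ty": 0.03, "tz": 0.003, "ax": -0.7, "ay": -2.5, "az": -6.4, "jaw": 70.0}, {"tx": 0, "ty": 0.031, "tz": 0.003, "ax": -1.0, "ay": -2.6, "az": -6.4, "jaw": 70.0}]
[{"tx": -0.003, "ty": 0.03, "tz": 0.003, "ax": -1.3, "ay": -2.6, "az": -6.3, "jaw": 70.0}, {"tx": -0.006, "ty": 0.03, "tz": 0.005, "ax": -1.6, "ay": -2.6, "az": -6.2, "jaw": 70.0}, {"tx": -0.009, "ty": 0.029, "tz": 0.005, "ax": -1.9, "ay": -2.6, "az": -6.1, "jaw": 70.0}, {"tx": -0.012, "ty": 0.027, "tz": 0.007, "ax": -2.1, "ay": -2.6, "az": -6.1, "jaw": 70.0}, {"tx": -0.014, "ty": 0.026, "tz": 0.009, "ax": -2.4, "ay": -2.6, "az": -6.0, "jaw": 70.0}, {"tx": -0.017, "ty": 0.023, "tz": 0.01, "ax": -2.7, "ay": -2.6, "az": -5.8, "jaw": 70.0}, {"tx": -0.018, "ty": 0.022, "tz": 0.012, "ax": -3.0, "ay": -2.6, "az": -5.7, "jaw": 70.0}]
```

Emit:
move_arm(
  rows=[
    {"tx":0.024,"ty":0.002,"tz":-0.003,"ax":-0.3,"ay":-0.8,"az":-7.2,"jaw":70},
    {"tx":0.023,"ty":0.006,"tz":-0.003,"ax":0,"ay":0,"az":-7.2,"jaw":70},
    {"tx":0.022,"ty":0.008,"tz":-0.003,"ax":0,"ay":0,"az":-7.2,"jaw":70},
    {"tx":0.021,"ty":0.011,"tz":-0.003,"ax":0,"ay":0,"az":-7.2,"jaw":70},
    {"tx":0.019,"ty":0.013,"tz":-0.003,"ax":0,"ay":0,"az":-7.2,"jaw":70},
    {"tx":0.018,"ty":0.016,"tz":-0.003,"ax":0,"ay":0,"az":-7.2,"jaw":70},
    {"tx":0.015,"ty":0.018,"tz":-0.003,"ax":0,"ay":0,"az":-7.2,"jaw":70},
    {"tx":0.014,"ty":0.02,"tz":-0.003,"ax":0,"ay":0,"az":-7.2,"jaw":70},
    {"tx":0.01,"ty":0.029,"tz":0.003,"ax":-0.1,"ay":-2.6,"az":-6.4,"jaw":70},
    {"tx":0.007,"ty":0.03,"tz":0.002,"ax":-0.5,"ay":-2.6,"az":-6.4,"jaw":70},
    {"tx":0.003,"ty":0.03,"tz":0.003,"ax":-0.7,"ay":-2.6,"az":-6.4,"jaw":70},
    {"tx":0,"ty":0.031,"tz":0.003,"ax":-1.0,"ay":-2.6,"az":-6.4,"jaw":70},
  ],
)

```text
time: 1.95
tool_pos: [0.4582, -0.1275, 0.2535]
tool_rot: [0.091, 0.18, 0.979, -0.021]
contact_force: [0.2, 0.1, 0.2]
gripper_width: 0.721
```

Run:
```python
from plan import *
rows([(rack(-.156,-.008,.19),20.7,28.6)],70)
```

```text
t 1.95 pos [ 0.4582 -0.1275  0.2535] th,tilt -20.8 10.7 w 0.721 F [0.2 0.1 0.2] j [-25. -27. 116.   0.  80. -94.]
7 rows
[{"tx": -0.007, "ty": 0.028, "tz": 0.003, "ax": -1.7, "ay": -2.6, "az": -5.7, "jaw": 70.0}, {"tx": -0.009, "ty": 0.027, "tz": 0.005, "ax": -1.5, "ay": -2.5, "az": -5.8, "jaw": 70.0}, {"tx": -0.011, "ty": 0.026, "tz": 0.005, "ax": -1.7, "ay": -2.6, "az": -5.6, "jaw": 70.0}, {"tx": -0.014, "ty": 0.025, "tz": 0.007, "ax": -2.0, "ay": -2.5, "az": -5.6, "jaw": 70.0}, {"tx": -0.016, "ty": 0.023, "tz": 0.009, "ax": -2.3, "ay": -2.6, "az": -5.5, "jaw": 70.0}, {"tx": -0.017, "ty": 0.02, "tz": 0.01, "ax": -2.4, "ay": -2.6, "az": -5.4, "jaw": 70.0}, {"tx": -0.019, "ty": 0.019, "tz": 0.011, "ax": -2.8, "ay": -2.5, "az": -5.3, "jaw": 70.0}]
```

Emit:
move_arm(
  rows=[
    {"tx":-0.007,"ty":0.028,"tz":0.003,"ax":-1.7,"ay":-2.6,"az":-5.7,"jaw":70},
    {"tx":-0.009,"ty":0.027,"tz":0.005,"ax":-1.5,"ay":-2.5,"az":-5.8,"jaw":70},
    {"tx":-0.011,"ty":0.026,"tz":0.005,"ax":-1.7,"ay":-2.6,"az":-5.6,"jaw":70},
    {"tx":-0.014,"ty":0.025,"tz":0.007,"ax":-2.0,"ay":-2.5,"az":-5.6,"jaw":70},
    {"tx":-0.016,"ty":0.023,"tz":0.009,"ax":-2.3,"ay":-2.6,"az":-5.5,"jaw":70},
    {"tx":-0.017,"ty":0.02,"tz":0.01,"ax":-2.4,"ay":-2.6,"az":-5.4,"jaw":70},
    {"tx":-0.019,"ty":0.019,"tz":0.011,"ax":-2.8,"ay":-2.5,"az":-5.3,"jaw":70},
    {"tx":0,"ty":0,"tz":0,"ax":0,"ay":0,"az":0,"jaw":70},
  ],
)

```text
time: 2.75
tool_pos: [0.5728, 0.0517, 0.2347]
tool_rot: [0.247, -0.193, 0.949, 0.048]
contact_force: [-0.3, 0.1, -0.9]
gripper_width: 0.727
```

Run:
```python
from plan import *
import pickle
f=grab('wrist','w1.png');pickle.dump(f,open('w1.pkl','wb'))
rows([(rack(-.156,-.008,.07),20.7,28.6)],70)
pts=[rack(y,0,h) for y,h in ((-.156,.045),(-.076,.045),(0,.045),(.073,.045),(.1545,.022))]
print(proj(f,pts).round(0))
```

```text
t 2.80 pos [0.5725 0.0509 0.235 ] th,tilt 22.8 29.1 w 0.724 F [-0.4 -0.1 -0.7] j [ -10.  -22.  117.   17.   60. -128.]
3 rows
[{"tx": 0.001, "ty": -0.005, "tz": 0.039, "ax": 0.2, "ay": 0.2, "az": 0.7, "jaw": 70.0}, {"tx": 0.001, "ty": -0.004, "tz": 0.038, "ax": 0.3, "ay": 0.1, "az": 0.6, "jaw": 70.0}, {"tx": 0, "ty": -0.004, "tz": 0.039, "ax": 0.3, "ay": 0.2, "az": 0.6, "jaw": 70.0}]
[[296. 189.]
 [385. 192.]
 [467. 194.]
 [542. 196.]
 [601. 191.]]
```

View pics/w1.png

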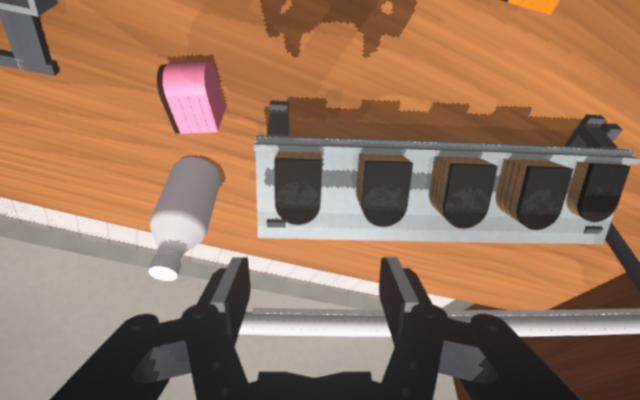

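The wrist view shows the five caps at (298,188), (386,191), (469,192), (541,195) and the low one at (600,190), within 2 px of prediction. I refine from masks.

```bash
cat > wm.py <<'E'
from plan import *
def caps(f,roi=(265,140,640,235),thr=52,h=.045):
    x0,y0,x1,y1=roi;c=f['color'][y0:y1,x0:x1].astype(int)
    m=((c.max(2)<thr)&(c.max(2)-c.min(2)<18)).astype(np.uint8)
    k,l,st,ce=cv2.connectedComponentsWithStats(m)
    for i in range(1,k):
        if st[i,4]<800: continue
        p=np.argwhere(l==i)[:,::-1]+[x0,y0]
        hh=.022 if h==.045 and ce[i][0]+x0>575 else h
        C,d=ray(f,p);P=O+hh*n;q=C+d*(((P-C)@n)/(d@n))[:,None]-O
        a=np.c_[q@up,q@ey]*1000
        r=cv2.minAreaRect(a.astype(np.float32))
        lo,hi=np.percentile(a,1,0),np.percentile(a,99,0)
        print((ce[i]+[x0,y0]).round(),st[i,4],'lo',lo.round(1),'hi',hi.round(1),'mid',((lo+hi)/2).round(1),'rect',np.round(r[0],1),np.round(r[1],1),round(r[2],1))
if __name__=='__main__':
    import pickle; caps(pickle.load(open('w1.pkl','rb')))
E
python3 wm.py
```

```text
[601. 190.] 1925 lo [-27.7 132.1] hi [ 28.2 175.5] mid [  0.3 153.8] rect [  1.2 154.1] [59.  45.1] 0.2
[540. 198.] 1027 lo [-27.7  51. ] hi [31.2 93.3] mid [ 1.7 72.1] rect [ 2.2 72.5] [60.3 43.5] 0.3
```

Run:
```python
from wm import *
import pickle; caps(pickle.load(open('w1.pkl','rb')),thr=68)
```

```text
[298. 186.] 1967 lo [ -27.4 -174.2] hi [  30.8 -136. ] mid [   1.7 -155.1] rect [   2.2 -154.9] [38.7 60.9] 89.8
[386. 189.] 2220 lo [-27.7 -96.4] hi [ 30.7 -56. ] mid [  1.5 -76.2] rect [  2.3 -76.2] [41.4 60.7] 89.9
[468. 193.] 2535 lo [-27.7 -20.6] hi [30.8 21.3] mid [1.5 0.3] rect [2.3 0.5] [43.5 61. ] 89.7
[601. 190.] 2078 lo [-27.9 132.2] hi [ 30.5 176. ] mid [  1.3 154.1] rect [  1.8 154.1] [60.3 45.1] 0.2
[542. 195.] 2546 lo [-27.6  51.2] hi [31.  94.4] mid [ 1.7 72.8] rect [ 2.  73.1] [60.6 44.8] 0.3
```

Run:
```python
from plan import *
rows([(rack(-.155,-.007,.075),20.7,28.6)],70)
```

```text
t 2.80 pos [0.5725 0.0509 0.235 ] th,tilt 22.8 29.1 w 0.724 F [-0.4 -0.1 -0.7] j [ -10.  -22.  117.   17.   60. -128.]
3 rows
[{"tx": 0.001, "ty": -0.004, "tz": 0.037, "ax": 0.2, "ay": 0.2, "az": 0.7, "jaw": 70.0}, {"tx": 0, "ty": -0.004, "tz": 0.037, "ax": 0.3, "ay": 0.1, "az": 0.6, "jaw": 70.0}, {"tx": 0, "ty": -0.004, "tz": 0.037, "ax": 0.3, "ay": 0.2, "az": 0.6, "jaw": 70.0}]
```

Emit:
move_arm(
  rows=[
    {"tx":0.001,"ty":-0.004,"tz":0.037,"ax":0.2,"ay":0.2,"az":0.7,"jaw":70},
    {"tx":0,"ty":-0.004,"tz":0.037,"ax":0.3,"ay":0.1,"az":0.6,"jaw":70},
    {"tx":0,"ty":-0.004,"tz":0.037,"ax":0.3,"ay":0.2,"az":0.6,"jaw":70},
    {"tx":0,"ty":0,"tz":0,"ax":0,"ay":0,"az":0,"jaw":70},
  ],
)

```text
time: 3.2
tool_pos: [0.6283, 0.0562, 0.1383]
tool_rot: [0.244, -0.171, 0.954, 0.041]
contact_force: [-1.2, 0.1, -0.8]
gripper_width: 0.722
```

Run:
```python
from plan import *
rows([(rack(-.155,-.007,.005),20.7,28.6,.024)],70)
```

```text
t 3.20 pos [0.6283 0.0562 0.1383] th,tilt 20.2 28.7 w 0.722 F [-1.2  0.1 -0.8] j [  -7.   -7.  115.   17.   48. -126.]
3 rows
[{"tx": 0.001, "ty": 0.001, "tz": 0.023, "ax": -0.3, "ay": 0, "az": 0, "jaw": 70.0}, {"tx": 0, "ty": 0.002, "tz": 0.024, "ax": -0.1, "ay": 0, "az": -0.2, "jaw": 70.0}, {"tx": 0.001, "ty": 0.001, "tz": 0.023, "ax": -0.1, "ay": 0.1, "az": -0.1, "jaw": 70.0}]
```

Emit:
move_arm(
  rows=[
    {"tx":0.001,"ty":0.001,"tz":0.023,"ax":-0.3,"ay":0,"az":0,"jaw":70},
    {"tx":0,"ty":0.002,"tz":0.024,"ax":-0.1,"ay":0,"az":-0.2,"jaw":70},
    {"tx":0.001,"ty":0.001,"tz":0.02,"ax":-0.1,"ay":0,"az":0,"jaw":70},
    {"tx":0,"ty":0,"tz":0.003,"ax":0,"ay":0,"az":0,"jaw":70},
  ],
)

```text
time: 3.6
tool_pos: [0.6594, 0.0681, 0.081]
tool_rot: [0.246, -0.171, 0.953, 0.043]
contact_force: [-0.2, -0.3, -1.3]
gripper_width: 0.726
```

Run:
```python
from plan import *
rows([(rack(-.155,-.007,.005),20.7,28.6,.024)],70)
f=grab('wrist','w2.png')
```

```text
t 3.60 pos [0.6594 0.0681 0.081 ] th,tilt 20.3 28.9 w 0.726 F [-0.2 -0.3 -1.3] j [  -6.    2.  113.   19.   41. -128.]
1 rows
[{"tx": 0.003, "ty": 0.003, "tz": 0.004, "ax": -0.3, "ay": 0.3, "az": -0.3, "jaw": 70.0}]
```

View pics/w2.png

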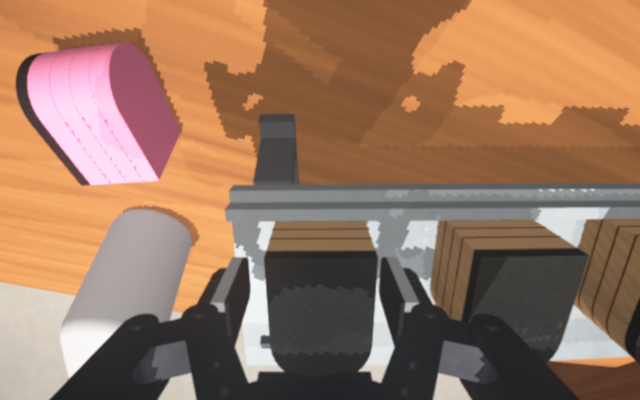

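The jaws straddle the right-hand block (cap 268–378 px), slightly off centre. I correct by 3 mm and close.

Emit:
move_arm(
  rows=[
    {"tx":0.003,"ty":0.003,"tz":0.004,"ax":-0.3,"ay":0.3,"az":-0.3,"jaw":70},
    {"tx":0,"ty":0,"tz":0,"ax":0,"ay":0,"az":0,"jaw":255},
    {"tx":0,"ty":0,"tz":0,"ax":0,"ay":0,"az":0,"jaw":255},
    {"tx":0,"ty":0,"tz":0,"ax":0,"ay":0,"az":0,"jaw":255},
    {"tx":0,"ty":0,"tz":0,"ax":0,"ay":0,"az":0,"jaw":255},
  ],
)

```text
time: 4.15
tool_pos: [0.6599, 0.0692, 0.0838]
tool_rot: [0.248, -0.174, 0.952, 0.043]
contact_force: [-0.1, -1.2, -1.6]
gripper_width: 0.485
```

Run:
```python
from plan import *
rows([(rack(-.155,-.009,.03),20.7,28.6,.024),(rack(-.155,-.009,.11),20.7,28.6,.042)],255)
print((cur()[1]-O)@np.c_[up,ey,n])
```

```text
t 4.15 pos [0.6599 0.0692 0.0838] th,tilt 20.7 29.1 w 0.485 F [-0.1 -1.2 -1.6] j [  -6.    1.  113.   19.   41. -128.]
3 rows
[{"tx": 0.007, "ty": 0.002, "tz": -0.019, "ax": -0.2, "ay": 0.5, "az": 0.1, "jaw": 255.0}, {"tx": 0, "ty": 0, "tz": -0.04, "ax": 0, "ay": 0, "az": 0, "jaw": 255.0}, {"tx": 0, "ty": 0, "tz": -0.04, "ax": 0, "ay": 0, "az": 0, "jaw": 255.0}]
[-0.00168235 -0.15744401  0.0109783 ]
```

Run:
```python
from plan import *
import pickle
D=pickle.load(open('f0.pkl','rb'))
print('bottle',onz(D['top'],[[312,143]],.15),'cup',onz(D['top'],[[468,219]],.075))
rows([(rack(-.157,-.004,.03),20.7,28.6,.024),(rack(-.157,-.008,.12),20.7,28.6,.042),(tray(*CELL[3],.15),7.4,0),(tray(*CELL[3],.065),7.4,0)],255)
```

```text
bottle [[ 0.77455921 -0.03302254  0.15      ]] cup [[ 0.56240803 -0.50698621  0.075     ]]
t 4.15 pos [0.6599 0.0692 0.0838] th,tilt 20.7 29.1 w 0.485 F [-0.1 -1.2 -1.6] j [  -6.    1.  113.   19.   41. -128.]
16 rows
[{"tx": 0.002, "ty": 0, "tz": -0.019, "ax": -0.2, "ay": 0.5, "az": 0.1, "jaw": 255.0}, {"tx": 0.001, "ty": 0, "tz": -0.03, "ax": 0, "ay": 0, "az": 0, "jaw": 255.0}, {"tx": 0.002, "ty": 0, "tz": -0.03, "ax": 0, "ay": 0, "az": 0, "jaw": 255.0}, {"tx": 0.001, "ty": 0, "tz": -0.03, "ax": 0, "ay": 0, "az": 0, "jaw": 255.0}, {"tx": 0.016, "ty": -0.036, "tz": -0.005, "ax": 0.6, "ay": 2.9, "az": 1.2, "jaw": 255.0}, {"tx": 0.015, "ty": -0.037, "tz": -0.005, "ax": 0.5, "ay": 2.8, "az": 1.2, "jaw": 255.0}, {"tx": 0.014, "ty": -0.037, "tz": -0.003, "ax": 0.5, "ay": 2.9, "az": 1.2, "jaw": 255.0}, {"tx": 0.014, "ty": -0.037, "tz": -0.002, "ax": 0.4, "ay": 2.8, "az": 1.3, "jaw": 255.0}, {"tx": 0.013, "ty": -0.038, "tz": -0.001, "ax": 0.4, "ay": 2.9, "az": 1.3, "jaw": 255.0}, {"tx": 0.012, "ty": -0.038, "tz": -0.001, "ax": 0.3, "ay": 2.9, "az": 1.3, "jaw": 255.0}, {"tx": 0.012, "ty": -0.038, "tz": 0.001, "ax": 0.2, "ay": 2.8, "az": 1.3, "jaw": 255.0}, {"tx": 0.01, "ty": -0.039, "tz": 0.001, "ax": 0.2, "ay": 2.9, "az": 1.3, "jaw": 255.0}]
[{"tx": 0.01, "ty": -0.038, "tz": 0.001, "ax": 0.1, "ay": 2.8, "az": 1.3, "jaw": 255.0}, {"tx": 0.008, "ty": -0.039, "tz": 0.003, "ax": 0, "ay": 2.9, "az": 1.4, "jaw": 255.0}, {"tx": 0, "ty": 0, "tz": 0.042, "ax": 0, "ay": 0, "az": 0, "jaw": 255.0}, {"tx": 0, "ty": 0, "tz": 0.043, "ax": 0, "ay": 0, "az": 0, "jaw": 255.0}]
```

Emit:
move_arm(
  rows=[
    {"tx":0.002,"ty":0,"tz":-0.019,"ax":-0.2,"ay":0.5,"az":0,"jaw":255},
    {"tx":0.001,"ty":0,"tz":-0.03,"ax":0,"ay":0,"az":0,"jaw":255},
    {"tx":0.002,"ty":0,"tz":-0.03,"ax":0,"ay":0,"az":0,"jaw":255},
    {"tx":0.001,"ty":0,"tz":-0.03,"ax":0,"ay":0,"az":0,"jaw":255},
    {"tx":0.016,"ty":-0.036,"tz":-0.005,"ax":0.6,"ay":2.9,"az":1.2,"jaw":255},
    {"tx":0.015,"ty":-0.037,"tz":-0.005,"ax":0.5,"ay":2.9,"az":1.2,"jaw":255},
    {"tx":0.014,"ty":-0.037,"tz":-0.003,"ax":0.5,"ay":2.9,"az":1.2,"jaw":255},
    {"tx":0.014,"ty":-0.037,"tz":-0.002,"ax":0.4,"ay":2.9,"az":1.3,"jaw":255},
    {"tx":0.013,"ty":-0.038,"tz":-0.001,"ax":0.4,"ay":2.9,"az":1.3,"jaw":255},
    {"tx":0.012,"ty":-0.038,"tz":-0.001,"ax":0.3,"ay":2.9,"az":1.3,"jaw":255},
    {"tx":0.012,"ty":-0.038,"tz":0.001,"ax":0.2,"ay":2.9,"az":1.3,"jaw":255},
    {"tx":0.01,"ty":-0.039,"tz":0.001,"ax":0.2,"ay":2.9,"az":1.3,"jaw":255},
  ],
)

```text
time: 5.35
tool_pos: [0.5832, -0.2772, 0.1622]
tool_rot: [0.043, -0.088, 0.995, 0.001]
contact_force: [1.4, 1.0, -1.2]
gripper_width: 0.483
```

Run:
```python
from plan import *
rows([(tray(*CELL[3],.15),7.4,0),(tray(*CELL[3],.07),7.4,0)],255)
f=grab('wrist','w3.png')
```

```text
t 5.35 pos [ 0.5832 -0.2772  0.1622] th,tilt 10.1 4.9 w 0.483 F [ 1.4  1.  -1.2] j [ -33.    6.   96.    3.   74. -134.]
4 rows
[{"tx": 0.007, "ty": -0.035, "tz": 0.006, "ax": -0.2, "ay": 2.4, "az": 1.4, "jaw": 255.0}, {"tx": 0.006, "ty": -0.035, "tz": 0.006, "ax": 0, "ay": 2.5, "az": 1.3, "jaw": 255.0}, {"tx": 0, "ty": 0, "tz": 0.04, "ax": 0, "ay": 0, "az": 0, "jaw": 255.0}, {"tx": 0, "ty": 0, "tz": 0.04, "ax": 0, "ay": 0, "az": 0, "jaw": 255.0}]
```

View pics/w3.png

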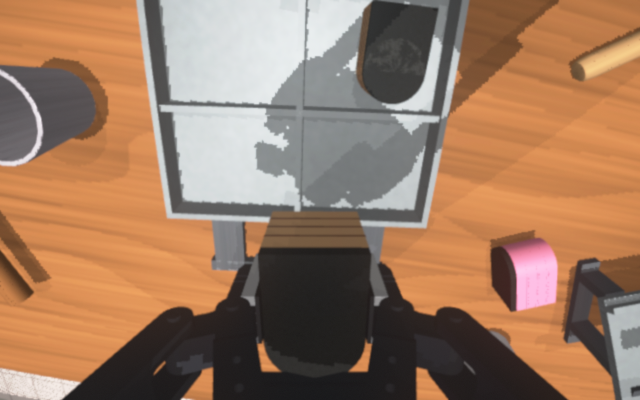

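Block is held straight, and the tray's divider crossing shows at (303,108). I move to hover over cell3 and check the tray position.

Emit:
move_arm(
  rows=[
    {"tx":0.007,"ty":-0.035,"tz":0.006,"ax":-0.2,"ay":2.4,"az":1.4,"jaw":255},
    {"tx":0.006,"ty":-0.035,"tz":0.006,"ax":0,"ay":2.5,"az":1.3,"jaw":255},
    {"tx":0,"ty":0,"tz":0,"ax":0,"ay":0,"az":0,"jaw":255},
  ],
)

```text
time: 5.7
tool_pos: [0.5817, -0.3583, 0.1477]
tool_rot: [-0.003, -0.06, 0.998, -0.002]
contact_force: [-1.1, 0.6, -1.9]
gripper_width: 0.48
```

Run:
```python
from plan import *
import pickle
f=grab('wrist','w4.png');pickle.dump(f,open('w4.pkl','wb'))
rows([(tray(*CELL[3],.07),7.4,0)],255)
print(proj(f,[tray(0,0,.042),tray(-.0935,-.1135,.042),tray(-.0935,.1135,.042),tray(.0935,.1135,.042),tray(.0935,-.1135,.042)]).round(0))
```

```text
t 5.75 pos [ 0.5818 -0.3565  0.148 ] th,tilt 7.0 0.3 w 0.483 F [-0.6  0.1 -0.2] j [ -38.   14.   88.   -0.   78. -135.]
2 rows
[{"tx": -0.001, "ty": 0.004, "tz": 0.039, "ax": -0.1, "ay": -0.4, "az": -0.2, "jaw": 255.0}, {"tx": 0, "ty": 0.004, "tz": 0.039, "ax": 0, "ay": 0.1, "az": -0.2, "jaw": 255.0}]
[[400. 141.]
 [240.   4.]
 [570.   7.]
 [523. 251.]
 [257. 254.]]
```

View pics/w4.png

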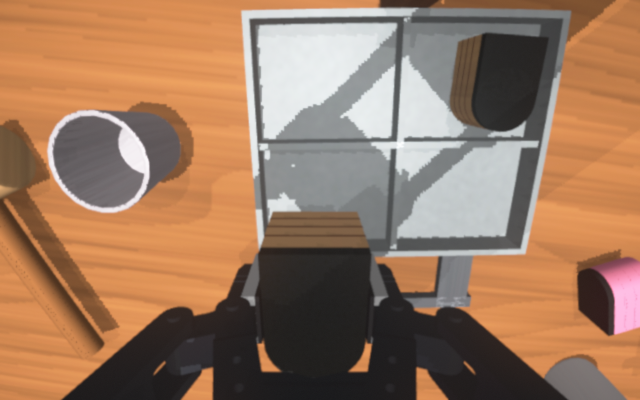

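The observed tray corners and crossing match to about 3 mm. Descending.

Emit:
move_arm(
  rows=[
    {"tx":-0.001,"ty":0.004,"tz":0.039,"ax":-0.1,"ay":-0.4,"az":-0.2,"jaw":255},
    {"tx":0,"ty":0.004,"tz":0.035,"ax":0,"ay":0,"az":-0.2,"jaw":255},
    {"tx":0,"ty":0,"tz":0.015,"ax":0,"ay":0,"az":0,"jaw":255},
    {"tx":0,"ty":0,"tz":0.015,"ax":0,"ay":0,"az":0,"jaw":255},
    {"tx":0,"ty":0,"tz":0.004,"ax":0,"ay":0,"az":0,"jaw":255},
  ],
)

```text
time: 6.25
tool_pos: [0.5849, -0.3461, 0.0411]
tool_rot: [0.005, -0.066, 0.998, -0.002]
contact_force: [-0.1, -0.4, -1.4]
gripper_width: 0.484
```

Run:
```python
from plan import *
rows([(tray(*CELL[3],.029),7.4,0)],255)
f=grab('wrist','w5.png')
```

```text
t 6.25 pos [ 0.5849 -0.3461  0.0411] th,tilt 7.5 0.7 w 0.484 F [-0.1 -0.4 -1.4] j [ -37.   20.   92.    0.   67. -135.]
1 rows
[{"tx": 0.003, "ty": -0.002, "tz": 0.012, "ax": -0.2, "ay": 0.6, "az": 0.1, "jaw": 255.0}]
```

View pics/w5.png

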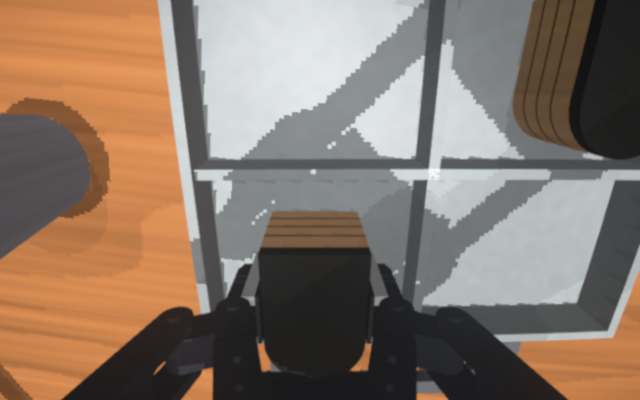

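Emit:
move_arm(
  rows=[
    {"tx":0.002,"ty":-0.001,"tz":0.009,"ax":-0.2,"ay":0.6,"az":0,"jaw":255},
    {"tx":0,"ty":0,"tz":0.003,"ax":0,"ay":0,"az":0,"jaw":255},
    {"tx":0,"ty":0,"tz":0,"ax":0,"ay":0,"az":0,"jaw":255},
  ],
)

```text
time: 6.6
tool_pos: [0.5857, -0.3493, 0.0326]
tool_rot: [0.002, -0.066, 0.998, -0.003]
contact_force: [0.3, -0.2, -1.0]
gripper_width: 0.487
```

Run:
```python
from plan import *
rows([(tray(*CELL[3],.028),7.4,0)],255)
```

```text
t 6.60 pos [ 0.5857 -0.3493  0.0326] th,tilt 7.5 0.4 w 0.487 F [ 0.3 -0.2 -1. ] j [ -37.   21.   92.   -0.   67. -135.]
1 rows
[{"tx": 0.003, "ty": 0.001, "tz": 0.005, "ax": -0.3, "ay": 0.3, "az": 0.1, "jaw": 255.0}]
```

Emit:
move_arm(
  rows=[
    {"tx":0.001,"ty":0,"tz":0.004,"ax":0,"ay":0.3,"az":0,"jaw":255},
    {"tx":0,"ty":0,"tz":0.003,"ax":0,"ay":0,"az":0,"jaw":255},
  ],
)

```text
time: 6.8
tool_pos: [0.5857, -0.3504, 0.028]
tool_rot: [0.001, -0.066, 0.998, -0.003]
contact_force: [-4.8, 2.9, 10.0]
gripper_width: 0.486
```

Contact with the floor (10 N). Release.

Emit:
move_arm(
  rows=[
    {"tx":0,"ty":0,"tz":0,"ax":0,"ay":0,"az":0,"jaw":80},
    {"tx":0,"ty":0,"tz":0,"ax":0,"ay":0,"az":0,"jaw":80},
    {"tx":0,"ty":0,"tz":-0.02,"ax":0,"ay":0,"az":0,"jaw":80},
    {"tx":0,"ty":0,"tz":-0.04,"ax":0,"ay":0,"az":0,"jaw":75},
    {"tx":0,"ty":0,"tz":-0.04,"ax":0,"ay":0,"az":0,"jaw":70},
    {"tx":0,"ty":0,"tz":-0.04,"ax":0,"ay":0,"az":0,"jaw":70},
  ],
)

```text
time: 7.4
tool_pos: [0.582, -0.3471, 0.1635]
tool_rot: [-0.005, -0.065, 0.998, 0.001]
contact_force: [0.2, -0.9, -0.5]
gripper_width: 0.727
```

Run:
```python
from plan import *
f=grab('wrist','w6.png')
rows([(rack(-.076,-.008,.14),20.7,28.6,.04)],70)
```

```text
t 7.45 pos [ 0.5856 -0.3497  0.1734] th,tilt 7.5 0.4 w 0.724 F [ 2.6 -1.8  5.9] j [ -37.   13.   88.   -0.   80. -134.]
12 rows
[{"tx": -0.004, "ty": 0.039, "tz": -0.002, "ax": -0.4, "ay": -2.7, "az": -1.1, "jaw": 70.0}, {"tx": -0.004, "ty": 0.039, "tz": -0.002, "ax": -0.1, "ay": -2.4, "az": -1.1, "jaw": 70.0}, {"tx": -0.006, "ty": 0.039, "tz": -0.001, "ax": -0.1, "ay": -2.3, "az": -1.1, "jaw": 70.0}, {"tx": -0.006, "ty": 0.039, "tz": -0.001, "ax": -0.2, "ay": -2.4, "az": -1.1, "jaw": 70.0}, {"tx": -0.007, "ty": 0.039, "tz": 0, "ax": -0.2, "ay": -2.3, "az": -1.0, "jaw": 70.0}, {"tx": -0.007, "ty": 0.038, "tz": 0, "ax": -0.3, "ay": -2.4, "az": -1.1, "jaw": 70.0}, {"tx": -0.008, "ty": 0.039, "tz": 0, "ax": -0.2, "ay": -2.3, "az": -1.1, "jaw": 70.0}, {"tx": -0.01, "ty": 0.038, "tz": 0.001, "ax": -0.4, "ay": -2.4, "az": -1.0, "jaw": 70.0}, {"tx": -0.009, "ty": 0.038, "tz": 0.001, "ax": -0.4, "ay": -2.3, "az": -1.0, "jaw": 70.0}, {"tx": -0.01, "ty": 0.038, "tz": 0.003, "ax": -0.4, "ay": -2.4, "az": -1.1, "jaw": 70.0}, {"tx": -0.011, "ty": 0.038, "tz": 0.003, "ax": -0.5, "ay": -2.3, "az": -1.0, "jaw": 70.0}, {"tx": -0.012, "ty": 0.037, "tz": 0.003, "ax": -0.5, "ay": -2.4, "az": -0.9, "jaw": 70.0}]
```

View pics/w6.png

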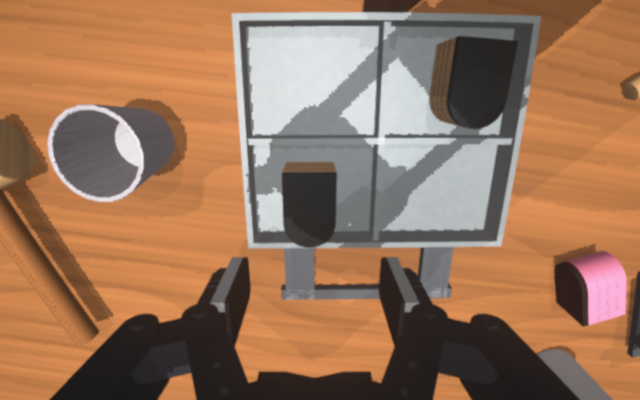

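Block 1 stands in cell3 (cap at about (310,205)). Back to the rack for the next one.

Emit:
move_arm(
  rows=[
    {"tx":-0.004,"ty":0.039,"tz":-0.002,"ax":-0.4,"ay":-2.7,"az":-1.1,"jaw":70},
    {"tx":-0.004,"ty":0.039,"tz":-0.002,"ax":-0.1,"ay":-2.4,"az":-1.1,"jaw":70},
    {"tx":-0.006,"ty":0.039,"tz":-0.001,"ax":-0.1,"ay":-2.4,"az":-1.1,"jaw":70},
    {"tx":-0.006,"ty":0.039,"tz":-0.001,"ax":-0.2,"ay":-2.4,"az":-1.1,"jaw":70},
    {"tx":-0.007,"ty":0.039,"tz":0,"ax":-0.2,"ay":-2.4,"az":-1.0,"jaw":70},
    {"tx":-0.007,"ty":0.038,"tz":0,"ax":-0.3,"ay":-2.4,"az":-1.1,"jaw":70},
    {"tx":-0.008,"ty":0.039,"tz":0,"ax":-0.2,"ay":-2.4,"az":-1.1,"jaw":70},
    {"tx":-0.01,"ty":0.038,"tz":0.001,"ax":-0.4,"ay":-2.4,"az":-1.0,"jaw":70},
    {"tx":-0.009,"ty":0.038,"tz":0.001,"ax":-0.4,"ay":-2.4,"az":-1.0,"jaw":70},
    {"tx":-0.01,"ty":0.038,"tz":0.003,"ax":-0.4,"ay":-2.4,"az":-1.1,"jaw":70},
    {"tx":-0.011,"ty":0.038,"tz":0.003,"ax":-0.5,"ay":-2.4,"az":-1.0,"jaw":70},
    {"tx":-0.012,"ty":0.037,"tz":0.003,"ax":-0.5,"ay":-2.4,"az":-0.9,"jaw":70},
  ],
)

```text
time: 8.65
tool_pos: [0.572, 0.1305, 0.2032]
tool_rot: [0.267, -0.175, 0.947, 0.039]
contact_force: [-0.2, 0.3, 0.2]
gripper_width: 0.72
```

Emit:
move_arm(
  rows=[
    {"tx":0,"ty":0,"tz":0,"ax":0,"ay":0,"az":0,"jaw":70},
  ],
)

```text
time: 8.75
tool_pos: [0.5706, 0.134, 0.203]
tool_rot: [0.267, -0.177, 0.946, 0.04]
contact_force: [-0.5, -1.0, -0.5]
gripper_width: 0.724
```

Run:
```python
from plan import *
rows([(rack(-.076,-.008,.07),20.7,28.6,.04),(rack(-.076,-.008,.025),20.7,28.6,.025)],70)
```

```text
t 8.75 pos [0.5706 0.134  0.203 ] th,tilt 20.9 31.4 w 0.724 F [-0.5 -1.  -0.5] j [   2.  -21.  120.   12.   51. -115.]
4 rows
[{"tx": 0.007, "ty": -0.005, "tz": 0.037, "ax": -0.9, "ay": 1.4, "az": 0.7, "jaw": 70.0}, {"tx": 0.006, "ty": -0.005, "tz": 0.037, "ax": 0.1, "ay": 1.3, "az": 0, "jaw": 70.0}, {"tx": 0, "ty": 0, "tz": 0.023, "ax": 0, "ay": 0, "az": 0, "jaw": 70.0}, {"tx": 0, "ty": 0, "tz": 0.022, "ax": 0, "ay": 0, "az": 0, "jaw": 70.0}]
```

Emit:
move_arm(
  rows=[
    {"tx":0.007,"ty":-0.005,"tz":0.037,"ax":-0.9,"ay":1.4,"az":0.7,"jaw":70},
    {"tx":0.006,"ty":-0.005,"tz":0.03,"ax":0,"ay":1.3,"az":0,"jaw":70},
    {"tx":0,"ty":0,"tz":0,"ax":0,"ay":0,"az":0,"jaw":70},
  ],
)

```text
time: 9.05
tool_pos: [0.5982, 0.133, 0.1414]
tool_rot: [0.246, -0.176, 0.952, 0.044]
contact_force: [-1.1, -0.3, -0.7]
gripper_width: 0.721
```

Run:
```python
from plan import *
rows([(rack(-.076,-.008,.003),20.7,28.6,.025)],70)
f=grab('wrist','w7.png')
```

```text
t 9.05 pos [0.5982 0.133  0.1414] th,tilt 20.9 29.0 w 0.721 F [-1.1 -0.3 -0.7] j [   1.  -11.  118.   13.   46. -116.]
3 rows
[{"tx": 0.001, "ty": 0, "tz": 0.025, "ax": -0.1, "ay": 0.1, "az": 0.1, "jaw": 70.0}, {"tx": 0.001, "ty": 0, "tz": 0.025, "ax": 0, "ay": 0.1, "az": 0.1, "jaw": 70.0}, {"tx": 0.001, "ty": 0, "tz": 0.025, "ax": 0.1, "ay": 0.2, "az": 0.1, "jaw": 70.0}]
```

View pics/w7.png

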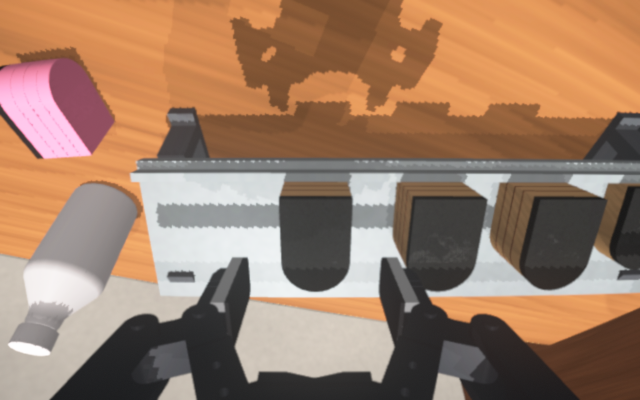

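Aligned: cap centre at 315 px, and finger mid at 315 px.

Emit:
move_arm(
  rows=[
    {"tx":0.001,"ty":0,"tz":0.025,"ax":0,"ay":0.1,"az":0.1,"jaw":70},
    {"tx":0.001,"ty":0,"tz":0.025,"ax":0,"ay":0.1,"az":0.1,"jaw":70},
    {"tx":0.001,"ty":0,"tz":0.022,"ax":0.1,"ay":0.2,"az":0.1,"jaw":70},
    {"tx":0,"ty":0,"tz":0.003,"ax":0,"ay":0,"az":0,"jaw":70},
  ],
)

```text
time: 9.5
tool_pos: [0.636, 0.143, 0.0844]
tool_rot: [0.251, -0.172, 0.952, 0.042]
contact_force: [-0.7, -0.2, 0.4]
gripper_width: 0.723
```

Run:
```python
from plan import *
rows([(rack(-.076,-.008,.004),20.7,28.6,.025)],70)
```

```text
t 9.50 pos [0.636  0.143  0.0844] th,tilt 20.4 29.5 w 0.723 F [-0.7 -0.2  0.4] j [   3.   -1.  115.   14.   38. -117.]
1 rows
[{"tx": 0.01, "ty": 0.004, "tz": 0.006, "ax": -0.5, "ay": 0.9, "az": -0.1, "jaw": 70.0}]
```

Emit:
move_arm(
  rows=[
    {"tx":0.01,"ty":0.004,"tz":0.007,"ax":-0.5,"ay":0.9,"az":0,"jaw":70},
    {"tx":0,"ty":0,"tz":0.001,"ax":0,"ay":0,"az":0,"jaw":255},
    {"tx":0,"ty":0,"tz":0,"ax":0,"ay":0,"az":0,"jaw":255},
    {"tx":0,"ty":0,"tz":0,"ax":0,"ay":0,"az":0,"jaw":255},
    {"tx":0,"ty":0,"tz":0,"ax":0,"ay":0,"az":0,"jaw":255},
  ],
)

```text
time: 10.0
tool_pos: [0.6313, 0.1442, 0.078]
tool_rot: [0.246, -0.173, 0.953, 0.044]
contact_force: [-0.0, 0.0, -1.2]
gripper_width: 0.487
```

Run:
```python
from plan import *
print((cur()[1]-O)@np.c_[up,ey,n])
rows([(rack(-.076,-.007,.03),20.7,28.6,.024),(rack(-.076,-.009,.12),20.7,28.6,.042),(rack(-.157,-.015,.15),20.7,25,.042),(tray(*CELL[2],.15),7.4,0)],255)
```

```text
[-0.00463225 -0.07722701  0.0059379 ]
t 10.00 pos [0.6313 0.1442 0.078 ] th,tilt 20.6 28.9 w 0.487 F [-0.   0.  -1.2] j [   3.   -1.  115.   14.   38. -117.]
14 rows
[{"tx": 0.002, "ty": 0.001, "tz": -0.024, "ax": -0.1, "ay": 0.3, "az": -0.1, "jaw": 255.0}, {"tx": 0.001, "ty": 0, "tz": -0.03, "ax": 0, "ay": 0, "az": 0, "jaw": 255.0}, {"tx": 0, "ty": 0, "tz": -0.03, "ax": 0, "ay": 0, "az": 0, "jaw": 255.0}, {"tx": 0.001, "ty": 0, "tz": -0.03, "ax": 0, "ay": 0, "az": 0, "jaw": 255.0}, {"tx": 0.002, "ty": -0.027, "tz": -0.01, "ax": 0, "ay": 1.2, "az": 0, "jaw": 255.0}, {"tx": 0.002, "ty": -0.027, "tz": -0.01, "ax": 0, "ay": 1.2, "az": 0, "jaw": 255.0}, {"tx": 0.003, "ty": -0.027, "tz": -0.01, "ax": 0, "ay": 1.2, "az": 0, "jaw": 255.0}, {"tx": 0.018, "ty": -0.036, "tz": -0.001, "ax": 0.7, "ay": 3.6, "az": 1.8, "jaw": 255.0}, {"tx": 0.017, "ty": -0.037, "tz": 0.001, "ax": 0.7, "ay": 3.6, "az": 1.8, "jaw": 255.0}, {"tx": 0.016, "ty": -0.038, "tz": 0.003, "ax": 0.5, "ay": 3.5, "az": 1.8, "jaw": 255.0}, {"tx": 0.014, "ty": -0.038, "tz": 0.003, "ax": 0.4, "ay": 3.6, "az": 1.9, "jaw": 255.0}, {"tx": 0.013, "ty": -0.038, "tz": 0.005, "ax": 0.3, "ay": 3.6, "az": 1.8, "jaw": 255.0}]
[{"tx": 0.011, "ty": -0.039, "tz": 0.006, "ax": 0.2, "ay": 3.5, "az": 1.9, "jaw": 255.0}, {"tx": 0.009, "ty": -0.039, "tz": 0.006, "ax": 0.1, "ay": 3.6, "az": 1.9, "jaw": 255.0}]
```

Gripped (opening 0.487, or 41 mm). Now lift and carry.

Emit:
move_arm(
  rows=[
    {"tx":0.002,"ty":0.001,"tz":-0.024,"ax":0,"ay":0.3,"az":0,"jaw":255},
    {"tx":0.001,"ty":0,"tz":-0.03,"ax":0,"ay":0,"az":0,"jaw":255},
    {"tx":0,"ty":0,"tz":-0.03,"ax":0,"ay":0,"az":0,"jaw":255},
    {"tx":0.001,"ty":0,"tz":-0.03,"ax":0,"ay":0,"az":0,"jaw":255},
    {"tx":0.002,"ty":-0.027,"tz":-0.01,"ax":0,"ay":1.2,"az":0,"jaw":255},
    {"tx":0.002,"ty":-0.027,"tz":-0.01,"ax":0,"ay":1.2,"az":0,"jaw":255},
    {"tx":0.003,"ty":-0.027,"tz":-0.01,"ax":0,"ay":1.2,"az":0,"jaw":255},
    {"tx":0.018,"ty":-0.036,"tz":-0.001,"ax":0.7,"ay":3.6,"az":1.8,"jaw":255},
    {"tx":0.017,"ty":-0.037,"tz":0.001,"ax":0.7,"ay":3.6,"az":1.8,"jaw":255},
    {"tx":0.016,"ty":-0.038,"tz":0.003,"ax":0.5,"ay":3.6,"az":1.8,"jaw":255},
    {"tx":0.014,"ty":-0.038,"tz":0.003,"ax":0.4,"ay":3.6,"az":1.8,"jaw":255},
    {"tx":0.013,"ty":-0.03,"tz":0.005,"ax":0.3,"ay":3.6,"az":1.8,"jaw":255},
  ],
)

```text
time: 11.2
tool_pos: [0.5673, -0.1579, 0.1758]
tool_rot: [0.06, -0.098, 0.993, 0.002]
contact_force: [-0.3, 0.5, -0.9]
gripper_width: 0.486
```

Run:
```python
from plan import *
rows([(tray(*CELL[2],.14),7.4,0)],255)
```

```text
t 11.20 pos [ 0.5673 -0.1579  0.1758] th,tilt 11.2 6.9 w 0.486 F [-0.3  0.5 -0.9] j [ -25.   -4.  105.    4.   73. -127.]
3 rows
[{"tx": 0.006, "ty": -0.026, "tz": 0.011, "ax": -0.3, "ay": 2.3, "az": 1.3, "jaw": 255.0}, {"tx": 0.006, "ty": -0.027, "tz": 0.012, "ax": 0.1, "ay": 2.3, "az": 1.3, "jaw": 255.0}, {"tx": 0.004, "ty": -0.026, "tz": 0.012, "ax": 0, "ay": 2.3, "az": 1.3, "jaw": 255.0}]
```

Emit:
move_arm(
  rows=[
    {"tx":0.006,"ty":-0.026,"tz":0.011,"ax":-0.3,"ay":2.3,"az":1.3,"jaw":255},
    {"tx":0.006,"ty":-0.027,"tz":0.012,"ax":0.1,"ay":2.3,"az":1.3,"jaw":255},
    {"tx":0.004,"ty":-0.02,"tz":0.012,"ax":0,"ay":2.3,"az":1.3,"jaw":255},
    {"tx":0,"ty":0,"tz":0,"ax":0,"ay":0,"az":0,"jaw":255},
  ],
)

```text
time: 11.6
tool_pos: [0.5667, -0.2393, 0.1389]
tool_rot: [-0.002, -0.06, 0.998, -0.001]
contact_force: [-0.8, 1.0, -1.4]
gripper_width: 0.482
```

Run:
```python
from plan import *
f=grab('wrist','w8.png')
rows([(tray(*CELL[2],.06),7.4,0),(tray(*CELL[2],.026),7.4,0,.015)],255)
```

```text
t 11.65 pos [ 0.567  -0.2383  0.1398] th,tilt 7.0 0.2 w 0.484 F [-0.   0.5 -0.7] j [ -30.    6.   98.   -0.   76. -127.]
5 rows
[{"tx": -0.001, "ty": 0, "tz": 0.04, "ax": -0.1, "ay": -0.3, "az": -0.2, "jaw": 255.0}, {"tx": 0, "ty": 0, "tz": 0.04, "ax": 0, "ay": 0.1, "az": -0.2, "jaw": 255.0}, {"tx": 0, "ty": 0, "tz": 0.011, "ax": 0, "ay": 0, "az": 0, "jaw": 255.0}, {"tx": 0, "ty": 0, "tz": 0.012, "ax": 0, "ay": 0, "az": 0, "jaw": 255.0}, {"tx": 0, "ty": 0, "tz": 0.011, "ax": 0, "ay": 0, "az": 0, "jaw": 255.0}]
```

View pics/w8.png

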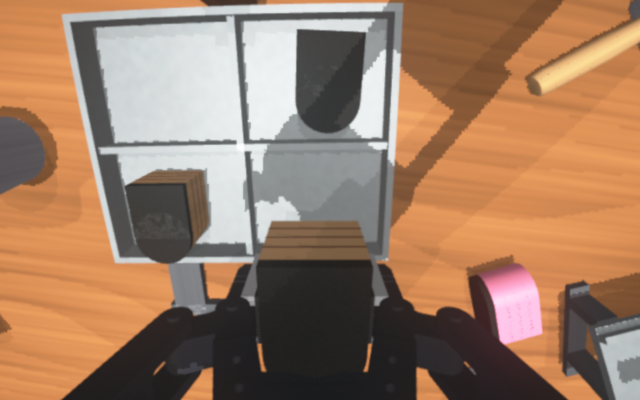

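Good alignment over cell2. Descend.

Emit:
move_arm(
  rows=[
    {"tx":-0.001,"ty":0,"tz":0.04,"ax":0,"ay":-0.2,"az":-0.2,"jaw":255},
    {"tx":0,"ty":0,"tz":0.04,"ax":0,"ay":0,"az":-0.2,"jaw":255},
    {"tx":0,"ty":0,"tz":0.012,"ax":0,"ay":0,"az":0,"jaw":255},
    {"tx":0,"ty":0,"tz":0.012,"ax":0,"ay":0,"az":0,"jaw":255},
    {"tx":0,"ty":0,"tz":0.005,"ax":0,"ay":0,"az":0,"jaw":255},
  ],
)

```text
time: 12.15
tool_pos: [0.5727, -0.237, 0.036]
tool_rot: [0.007, -0.066, 0.998, -0.003]
contact_force: [0.2, 0.3, -0.9]
gripper_width: 0.489
```

Run:
```python
from plan import *
rows([(tray(*CELL[2],.023),7.4,0,.015)],255)
```

```text
t 12.15 pos [ 0.5727 -0.237   0.036 ] th,tilt 7.6 0.9 w 0.489 F [ 0.2  0.3 -0.9] j [ -29.   13.  101.    0.   65. -127.]
1 rows
[{"tx": 0.005, "ty": 0, "tz": 0.013, "ax": -0.4, "ay": 0.8, "az": 0.2, "jaw": 255.0}]
```

Emit:
move_arm(
  rows=[
    {"tx":0.005,"ty":0,"tz":0.008,"ax":-0.3,"ay":0.8,"az":0.2,"jaw":255},
    {"tx":0.001,"ty":0,"tz":0.005,"ax":0,"ay":0.2,"az":0,"jaw":255},
    {"tx":0,"ty":0,"tz":0.003,"ax":0,"ay":0,"az":0,"jaw":255},
  ],
)

```text
time: 12.45
tool_pos: [0.5689, -0.2384, 0.0228]
tool_rot: [-0.0, -0.065, 0.998, -0.003]
contact_force: [-2.5, 3.0, 14.9]
gripper_width: 0.49
```

Emit:
move_arm(
  rows=[
    {"tx":0,"ty":0,"tz":0,"ax":0,"ay":0,"az":0,"jaw":80},
    {"tx":0,"ty":0,"tz":0,"ax":0,"ay":0,"az":0,"jaw":80},
    {"tx":0,"ty":0,"tz":-0.02,"ax":0,"ay":0,"az":0,"jaw":80},
    {"tx":0,"ty":0,"tz":-0.04,"ax":0,"ay":0,"az":0,"jaw":75},
    {"tx":0,"ty":0,"tz":-0.04,"ax":0,"ay":0,"az":0,"jaw":70},
    {"tx":0,"ty":0,"tz":-0.04,"ax":0,"ay":0,"az":0,"jaw":70},
  ],
)

```text
time: 13.05
tool_pos: [0.566, -0.2363, 0.1614]
tool_rot: [-0.004, -0.064, 0.998, 0.0]
contact_force: [0.9, -1.1, -0.1]
gripper_width: 0.725
```

Run:
```python
from plan import *
f=grab('wrist','w9.png')
rows([(rack(0,-.008,.14),20.7,28.6,.04)],70)
```

```text
t 13.10 pos [ 0.5701 -0.2385  0.1709] th,tilt 7.4 0.4 w 0.728 F [ 2.2 -1.   5.7] j [ -29.    4.   97.   -0.   78. -127.]
11 rows
[{"tx": -0.002, "ty": 0.039, "tz": -0.002, "ax": -0.4, "ay": -2.8, "az": -1.2, "jaw": 70.0}, {"tx": -0.004, "ty": 0.039, "tz": -0.002, "ax": -0.1, "ay": -2.6, "az": -1.2, "jaw": 70.0}, {"tx": -0.004, "ty": 0.039, "tz": -0.002, "ax": -0.2, "ay": -2.6, "az": -1.2, "jaw": 70.0}, {"tx": -0.005, "ty": 0.039, "tz": -0.001, "ax": -0.2, "ay": -2.5, "az": -1.2, "jaw": 70.0}, {"tx": -0.006, "ty": 0.039, "tz": -0.001, "ax": -0.2, "ay": -2.6, "az": -1.2, "jaw": 70.0}, {"tx": -0.007, "ty": 0.039, "tz": -0.001, "ax": -0.3, "ay": -2.6, "az": -1.2, "jaw": 70.0}, {"tx": -0.008, "ty": 0.039, "tz": 0, "ax": -0.4, "ay": -2.5, "az": -1.1, "jaw": 70.0}, {"tx": -0.008, "ty": 0.038, "tz": 0.001, "ax": -0.4, "ay": -2.6, "az": -1.2, "jaw": 70.0}, {"tx": -0.01, "ty": 0.038, "tz": 0.001, "ax": -0.4, "ay": -2.5, "az": -1.1, "jaw": 70.0}, {"tx": -0.009, "ty": 0.038, "tz": 0.002, "ax": -0.5, "ay": -2.6, "az": -1.1, "jaw": 70.0}, {"tx": -0.011, "ty": 0.038, "tz": 0.003, "ax": -0.6, "ay": -2.6, "az": -1.0, "jaw": 70.0}]
```

View pics/w9.png

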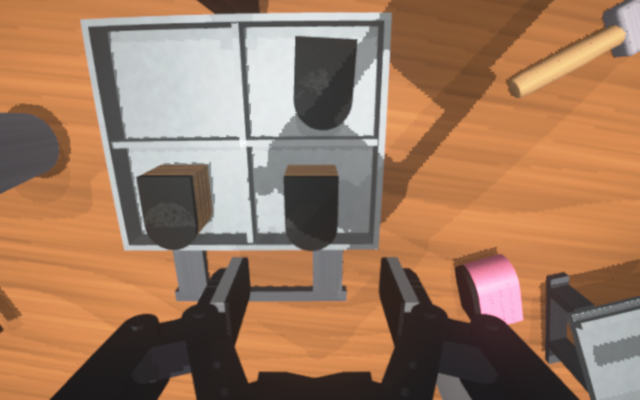

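Cell2 is filled and upright (cap at (310,205)). On to the middle block, y = 0.

Emit:
move_arm(
  rows=[
    {"tx":-0.002,"ty":0.039,"tz":-0.002,"ax":-0.4,"ay":-2.8,"az":-1.2,"jaw":70},
    {"tx":-0.004,"ty":0.039,"tz":-0.002,"ax":-0.1,"ay":-2.6,"az":-1.2,"jaw":70},
    {"tx":-0.004,"ty":0.039,"tz":-0.002,"ax":-0.2,"ay":-2.6,"az":-1.2,"jaw":70},
    {"tx":-0.005,"ty":0.039,"tz":-0.001,"ax":-0.2,"ay":-2.5,"az":-1.2,"jaw":70},
    {"tx":-0.006,"ty":0.039,"tz":-0.001,"ax":-0.2,"ay":-2.5,"az":-1.2,"jaw":70},
    {"tx":-0.007,"ty":0.039,"tz":-0.001,"ax":-0.3,"ay":-2.5,"az":-1.2,"jaw":70},
    {"tx":-0.008,"ty":0.039,"tz":0,"ax":-0.4,"ay":-2.5,"az":-1.1,"jaw":70},
    {"tx":-0.008,"ty":0.038,"tz":0.001,"ax":-0.4,"ay":-2.5,"az":-1.2,"jaw":70},
    {"tx":-0.01,"ty":0.038,"tz":0.001,"ax":-0.4,"ay":-2.5,"az":-1.1,"jaw":70},
    {"tx":-0.009,"ty":0.038,"tz":0.002,"ax":-0.5,"ay":-2.5,"az":-1.1,"jaw":70},
    {"tx":-0.011,"ty":0.034,"tz":0.003,"ax":-0.6,"ay":-2,"az":-1.0,"jaw":70},
    {"tx":0,"ty":0,"tz":0,"ax":0,"ay":0,"az":0,"jaw":70},
  ],
)

```text
time: 14.3
tool_pos: [0.547, 0.2008, 0.2073]
tool_rot: [0.258, -0.177, 0.949, 0.04]
contact_force: [-0.9, -1.4, -0.7]
gripper_width: 0.725
```

Run:
```python
from plan import *
rows([(rack(0,-.008,.075),20.7,28.6,.04)],70)
```

```text
t 14.30 pos [0.547  0.2008 0.2073] th,tilt 20.9 30.2 w 0.725 F [-0.9 -1.4 -0.7] j [  11.  -21.  120.    6.   51. -103.]
2 rows
[{"tx": 0.008, "ty": -0.002, "tz": 0.036, "ax": -0.7, "ay": 0.8, "az": 0.5, "jaw": 70.0}, {"tx": 0.007, "ty": -0.003, "tz": 0.036, "ax": 0, "ay": 0.8, "az": 0.1, "jaw": 70.0}]
```

Emit:
move_arm(
  rows=[
    {"tx":0.008,"ty":-0.002,"tz":0.036,"ax":-0.7,"ay":0.8,"az":0.5,"jaw":70},
    {"tx":0.007,"ty":-0.003,"tz":0.034,"ax":0,"ay":0.8,"az":0,"jaw":70},
    {"tx":0,"ty":0,"tz":0,"ax":0,"ay":0,"az":0,"jaw":70},
  ],
)

```text
time: 14.6
tool_pos: [0.5717, 0.2046, 0.1421]
tool_rot: [0.246, -0.177, 0.952, 0.044]
contact_force: [0.2, 0.3, -1.2]
gripper_width: 0.722
```

Run:
```python
from plan import *
rows([(rack(0.0005,-.010,.002),20.7,28.6,.025)],70)
f=grab('wrist','w10.png')
```

```text
t 14.60 pos [0.5717 0.2046 0.1421] th,tilt 21.0 29.0 w 0.722 F [ 0.2  0.3 -1.2] j [  10.  -12.  119.    7.   45. -104.]
4 rows
[{"tx": 0.002, "ty": 0, "tz": 0.019, "ax": -0.1, "ay": 0.1, "az": 0.1, "jaw": 70.0}, {"tx": 0.001, "ty": 0, "tz": 0.019, "ax": 0, "ay": 0.1, "az": 0.1, "jaw": 70.0}, {"tx": 0.002, "ty": 0, "tz": 0.019, "ax": 0.1, "ay": 0.1, "az": 0.1, "jaw": 70.0}, {"tx": 0.001, "ty": 0, "tz": 0.02, "ax": 0, "ay": 0.1, "az": 0, "jaw": 70.0}]
```

View pics/w10.png

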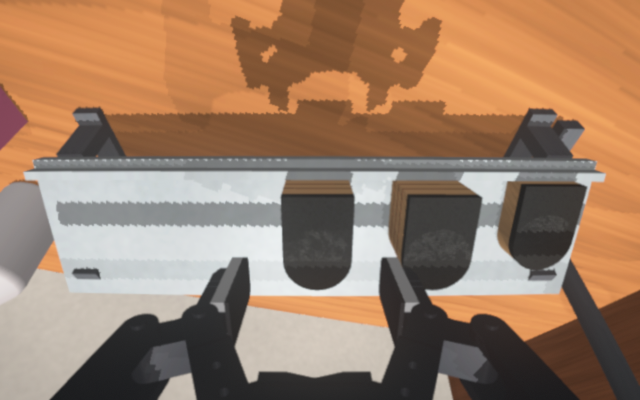

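Aligned (cap centre 317 vs finger mid 315). I descend with extra +tx to offset the upslope drift seen before.

Emit:
move_arm(
  rows=[
    {"tx":0.003,"ty":0,"tz":0.022,"ax":0,"ay":0.1,"az":0.1,"jaw":70},
    {"tx":0.003,"ty":0.001,"tz":0.022,"ax":0,"ay":0.2,"az":0.1,"jaw":70},
    {"tx":0.003,"ty":0.001,"tz":0.022,"ax":0,"ay":0.2,"az":0.1,"jaw":70},
    {"tx":0.003,"ty":0.001,"tz":0.01,"ax":0,"ay":0.2,"az":0,"jaw":70},
  ],
)

```text
time: 15.05
tool_pos: [0.6036, 0.2161, 0.0835]
tool_rot: [0.251, -0.173, 0.951, 0.043]
contact_force: [-0.7, -0.2, -0.9]
gripper_width: 0.722
```

Run:
```python
from plan import *
rows([(rack(0,-.008,.004),20.7,28.6,.025)],70)
```

```text
t 15.05 pos [0.6036 0.2161 0.0835] th,tilt 20.5 29.5 w 0.722 F [-0.7 -0.2 -0.9] j [  11.   -3.  117.    7.   37. -104.]
1 rows
[{"tx": 0.006, "ty": 0, "tz": 0.007, "ax": -0.3, "ay": 0.9, "az": -0.1, "jaw": 70.0}]
```

Emit:
move_arm(
  rows=[
    {"tx":0.006,"ty":0,"tz":0.007,"ax":-0.3,"ay":0.9,"az":0,"jaw":70},
    {"tx":0,"ty":0,"tz":0.001,"ax":0,"ay":0,"az":0,"jaw":255},
    {"tx":0,"ty":0,"tz":0,"ax":0,"ay":0,"az":0,"jaw":255},
    {"tx":0,"ty":0,"tz":0,"ax":0,"ay":0,"az":0,"jaw":255},
    {"tx":0,"ty":0,"tz":0,"ax":0,"ay":0,"az":0,"jaw":255},
  ],
)

```text
time: 15.55
tool_pos: [0.604, 0.2151, 0.078]
tool_rot: [0.245, -0.173, 0.953, 0.045]
contact_force: [0.3, 0.2, -1.3]
gripper_width: 0.487
```

Run:
```python
from plan import *
print((cur()[1]-O)@np.c_[up,ey,n])
rows([(rack(0,-.007,.03),20.7,28.6,.024),(rack(0,-.009,.12),20.7,28.6,.042),(rack(-.157,-.015,.15),20.7,22,.042),(tray(*CELL[1],.15),7.4,0,.044)],255)
```

```text
[-0.00512333 -0.00127693  0.00618353]
t 15.55 pos [0.604  0.2151 0.078 ] th,tilt 20.6 28.9 w 0.487 F [ 0.3  0.2 -1.3] j [  11.   -2.  116.    8.   37. -105.]
18 rows
[{"tx": 0.002, "ty": 0.001, "tz": -0.024, "ax": 0, "ay": 0.3, "az": -0.1, "jaw": 255.0}, {"tx": 0.001, "ty": 0, "tz": -0.03, "ax": 0, "ay": 0, "az": 0, "jaw": 255.0}, {"tx": 0, "ty": 0, "tz": -0.03, "ax": 0, "ay": 0, "az": 0, "jaw": 255.0}, {"tx": 0.001, "ty": 0, "tz": -0.03, "ax": 0, "ay": 0, "az": 0, "jaw": 255.0}, {"tx": 0.002, "ty": -0.039, "tz": -0.007, "ax": 0, "ay": 1.6, "az": 0, "jaw": 255.0}, {"tx": 0.001, "ty": -0.039, "tz": -0.008, "ax": 0, "ay": 1.7, "az": 0, "jaw": 255.0}, {"tx": 0.002, "ty": -0.04, "tz": -0.007, "ax": 0, "ay": 1.6, "az": 0, "jaw": 255.0}, {"tx": 0.002, "ty": -0.039, "tz": -0.007, "ax": 0, "ay": 1.7, "az": 0, "jaw": 255.0}, {"tx": 0.023, "ty": -0.034, "tz": -0.004, "ax": 0.4, "ay": 2.2, "az": 1.3, "jaw": 255.0}, {"tx": 0.023, "ty": -0.035, "tz": -0.003, "ax": 0.5, "ay": 2.2, "az": 1.2, "jaw": 255.0}, {"tx": 0.022, "ty": -0.035, "tz": -0.002, "ax": 0.3, "ay": 2.2, "az": 1.3, "jaw": 255.0}, {"tx": 0.021, "ty": -0.036, "tz": 0, "ax": 0.4, "ay": 2.2, "az": 1.3, "jaw": 255.0}]
[{"tx": 0.021, "ty": -0.036, "tz": 0, "ax": 0.2, "ay": 2.2, "az": 1.3, "jaw": 255.0}, {"tx": 0.019, "ty": -0.037, "tz": 0.001, "ax": 0.3, "ay": 2.2, "az": 1.3, "jaw": 255.0}, {"tx": 0.019, "ty": -0.037, "tz": 0.002, "ax": 0.1, "ay": 2.2, "az": 1.3, "jaw": 255.0}, {"tx": 0.018, "ty": -0.038, "tz": 0.003, "ax": 0.2, "ay": 2.2, "az": 1.4, "jaw": 255.0}, {"tx": 0.016, "ty": -0.037, "tz": 0.004, "ax": 0, "ay": 2.2, "az": 1.3, "jaw": 255.0}, {"tx": 0.016, "ty": -0.039, "tz": 0.004, "ax": 0.1, "ay": 2.2, "az": 1.3, "jaw": 255.0}]
```

Emit:
move_arm(
  rows=[
    {"tx":0.002,"ty":0.001,"tz":-0.024,"ax":0,"ay":0.3,"az":0,"jaw":255},
    {"tx":0.001,"ty":0,"tz":-0.03,"ax":0,"ay":0,"az":0,"jaw":255},
    {"tx":0,"ty":0,"tz":-0.03,"ax":0,"ay":0,"az":0,"jaw":255},
    {"tx":0.001,"ty":0,"tz":-0.03,"ax":0,"ay":0,"az":0,"jaw":255},
    {"tx":0.002,"ty":-0.039,"tz":-0.007,"ax":0,"ay":1.6,"az":0,"jaw":255},
    {"tx":0.001,"ty":-0.039,"tz":-0.008,"ax":0,"ay":1.6,"az":0,"jaw":255},
    {"tx":0.002,"ty":-0.04,"tz":-0.007,"ax":0,"ay":1.6,"az":0,"jaw":255},
    {"tx":0.002,"ty":-0.039,"tz":-0.007,"ax":0,"ay":1.6,"az":0,"jaw":255},
    {"tx":0.023,"ty":-0.034,"tz":-0.004,"ax":0.4,"ay":2.2,"az":1.3,"jaw":255},
    {"tx":0.023,"ty":-0.035,"tz":-0.003,"ax":0.5,"ay":2.2,"az":1.2,"jaw":255},
    {"tx":0.022,"ty":-0.035,"tz":-0.002,"ax":0.3,"ay":2.2,"az":1.3,"jaw":255},
    {"tx":0.021,"ty":-0.036,"tz":0,"ax":0.4,"ay":2.2,"az":1.3,"jaw":255},
  ],
)

```text
time: 16.75
tool_pos: [0.5485, -0.1269, 0.1917]
tool_rot: [0.118, -0.136, 0.984, 0.013]
contact_force: [0.8, -0.7, -0.8]
gripper_width: 0.484
```

Run:
```python
from plan import *
rows([(tray(*CELL[1],.14),7.4,0,.044)],255)
```

```text
t 16.75 pos [ 0.5485 -0.1269  0.1917] th,tilt 15.7 13.7 w 0.484 F [ 0.8 -0.7 -0.8] j [ -25.  -12.  111.    9.   70. -133.]
6 rows
[{"tx": 0.021, "ty": -0.035, "tz": 0.004, "ax": -0.1, "ay": 2.3, "az": 1.4, "jaw": 255.0}, {"tx": 0.02, "ty": -0.035, "tz": 0.005, "ax": 0.2, "ay": 2.3, "az": 1.4, "jaw": 255.0}, {"tx": 0.019, "ty": -0.036, "tz": 0.005, "ax": 0.2, "ay": 2.2, "az": 1.4, "jaw": 255.0}, {"tx": 0.018, "ty": -0.036, "tz": 0.007, "ax": 0.2, "ay": 2.3, "az": 1.3, "jaw": 255.0}, {"tx": 0.017, "ty": -0.037, "tz": 0.007, "ax": 0.1, "ay": 2.3, "az": 1.4, "jaw": 255.0}, {"tx": 0.016, "ty": -0.037, "tz": 0.008, "ax": 0, "ay": 2.3, "az": 1.4, "jaw": 255.0}]
```

Emit:
move_arm(
  rows=[
    {"tx":0.021,"ty":-0.035,"tz":0.004,"ax":0,"ay":2.3,"az":1.4,"jaw":255},
    {"tx":0.02,"ty":-0.035,"tz":0.005,"ax":0.2,"ay":2.3,"az":1.4,"jaw":255},
    {"tx":0.019,"ty":-0.036,"tz":0.005,"ax":0.2,"ay":2.2,"az":1.4,"jaw":255},
    {"tx":0.018,"ty":-0.036,"tz":0.007,"ax":0.2,"ay":2.3,"az":1.3,"jaw":255},
    {"tx":0.017,"ty":-0.037,"tz":0.007,"ax":0.1,"ay":2.3,"az":1.4,"jaw":255},
    {"tx":0.012,"ty":-0.03,"tz":0.006,"ax":0,"ay":2.3,"az":1.4,"jaw":255},
    {"tx":0,"ty":0,"tz":0,"ax":0,"ay":0,"az":0,"jaw":255},
  ],
)

```text
time: 17.45
tool_pos: [0.4894, -0.3671, 0.1441]
tool_rot: [-0.003, -0.058, 0.998, -0.004]
contact_force: [0.6, 0.1, -1.5]
gripper_width: 0.484
```

Run:
```python
from plan import *
f=grab('wrist','w11.png')
rows([(tray(*CELL[1],.06),7.4,0),(tray(*CELL[1],.026),7.4,0,.015)],255)
```

```text
t 17.50 pos [ 0.4897 -0.3656  0.1444] th,tilt 6.8 0.5 w 0.484 F [-0.5 -0.  -0.9] j [ -43.    5.   99.   -0.   76. -140.]
5 rows
[{"tx": -0.002, "ty": 0.003, "tz": 0.042, "ax": -0.4, "ay": -0.5, "az": -0.3, "jaw": 255.0}, {"tx": -0.001, "ty": 0.003, "tz": 0.042, "ax": 0, "ay": 0.2, "az": -0.3, "jaw": 255.0}, {"tx": 0, "ty": 0, "tz": 0.011, "ax": 0, "ay": 0, "az": 0, "jaw": 255.0}, {"tx": 0, "ty": 0, "tz": 0.012, "ax": 0, "ay": 0, "az": 0, "jaw": 255.0}, {"tx": 0, "ty": 0, "tz": 0.011, "ax": 0, "ay": 0, "az": 0, "jaw": 255.0}]
```

View pics/w11.png

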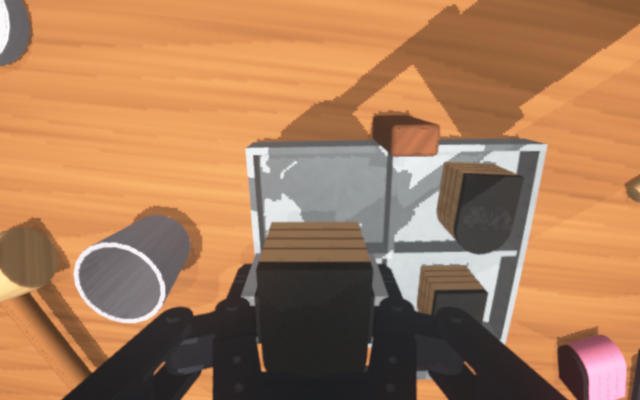

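Over cell1, with the handle seen at (414,138) clear of the gripper. Descend.

Emit:
move_arm(
  rows=[
    {"tx":-0.001,"ty":0.003,"tz":0.042,"ax":-0.3,"ay":-0.4,"az":-0.3,"jaw":255},
    {"tx":-0.001,"ty":0.003,"tz":0.04,"ax":0,"ay":0.2,"az":-0.3,"jaw":255},
    {"tx":0.001,"ty":0,"tz":0.012,"ax":0,"ay":0,"az":0,"jaw":255},
    {"tx":0.001,"ty":0,"tz":0.012,"ax":0,"ay":0,"az":0,"jaw":255},
    {"tx":0.001,"ty":0,"tz":0.005,"ax":0,"ay":0,"az":0,"jaw":255},
  ],
)

```text
time: 18.0
tool_pos: [0.4923, -0.3593, 0.0366]
tool_rot: [0.005, -0.066, 0.998, -0.004]
contact_force: [0.8, 0.0, -1.5]
gripper_width: 0.488
```

Run:
```python
from plan import *
rows([(tray(*CELL[1],.023),7.4,0,.015)],255)
```

```text
t 18.00 pos [ 0.4923 -0.3593  0.0366] th,tilt 7.6 0.7 w 0.488 F [ 0.8  0.  -1.5] j [ -43.   12.  103.    0.   65. -141.]
1 rows
[{"tx": 0.001, "ty": 0, "tz": 0.014, "ax": -0.5, "ay": 0.5, "az": 0.2, "jaw": 255.0}]
```

Emit:
move_arm(
  rows=[
    {"tx":0.001,"ty":0,"tz":0.008,"ax":-0.3,"ay":0.5,"az":0.2,"jaw":255},
    {"tx":0.001,"ty":0,"tz":0.005,"ax":-0.2,"ay":0.2,"az":0,"jaw":255},
    {"tx":0,"ty":0,"tz":0.003,"ax":0,"ay":0,"az":0,"jaw":255},
  ],
)

```text
time: 18.3
tool_pos: [0.4922, -0.361, 0.0231]
tool_rot: [-0.0, -0.064, 0.998, -0.002]
contact_force: [0.2, 0.1, -0.2]
gripper_width: 0.482
```

Emit:
move_arm(
  rows=[
    {"tx":0,"ty":0,"tz":0.003,"ax":0,"ay":0,"az":0,"jaw":255},
  ],
)

```text
time: 18.4
tool_pos: [0.4928, -0.361, 0.0227]
tool_rot: [-0.0, -0.064, 0.998, -0.001]
contact_force: [-5.3, 9.6, 22.0]
gripper_width: 0.482
```

Emit:
move_arm(
  rows=[
    {"tx":0,"ty":0,"tz":0,"ax":0,"ay":0,"az":0,"jaw":80},
    {"tx":0,"ty":0,"tz":0,"ax":0,"ay":0,"az":0,"jaw":80},
    {"tx":0,"ty":0,"tz":-0.02,"ax":0,"ay":0,"az":0,"jaw":80},
    {"tx":0,"ty":0,"tz":-0.04,"ax":0,"ay":0,"az":0,"jaw":80},
    {"tx":0,"ty":0,"tz":-0.04,"ax":0,"ay":0,"az":0,"jaw":150},
    {"tx":0,"ty":0,"tz":-0.04,"ax":0,"ay":0,"az":0,"jaw":255},
  ],
)

```text
time: 19.0
tool_pos: [0.4907, -0.3592, 0.1618]
tool_rot: [-0.004, -0.064, 0.998, 0.002]
contact_force: [0.5, -0.3, -1.3]
gripper_width: 0.357
```

Run:
```python
from plan import *
import pickle
f=grab('wrist','w12.png');t=grab('top','t12.png');s=grab('scene','s12.png')
pickle.dump((f,t,s),open('f12.pkl','wb'))
print(proj(f,[tray(*c,.062) for c in CELL]).round(),proj(t,[tray(*c,.062) for c in CELL]).round())
# push pose: 
rows([(tray(-.16,0,.13),7.4,0)],255)
```

```text
[[453. 201.]
 [311. 201.]
 [438. 299.]
 [312. 300.]] [[383. 247.]
 [419. 242.]
 [379. 217.]
 [415. 213.]]
t 19.15 pos [ 0.4931 -0.3614  0.1658] th,tilt 7.3 0.2 w 0.091 F [ 0.6  0.6 -1.3] j [ -43.    4.   98.   -0.   78. -140.]
4 rows
[{"tx": 0.029, "ty": 0.014, "tz": 0.009, "ax": -0.2, "ay": -0.2, "az": 0, "jaw": 255.0}, {"tx": 0.029, "ty": 0.014, "tz": 0.009, "ax": 0, "ay": 0.1, "az": 0, "jaw": 255.0}, {"tx": 0.029, "ty": 0.015, "tz": 0.009, "ax": 0, "ay": 0, "az": 0, "jaw": 255.0}, {"tx": 0.029, "ty": 0.014, "tz": 0.009, "ax": 0, "ay": 0.1, "az": -0.1, "jaw": 255.0}]
```

View pics/w12.png

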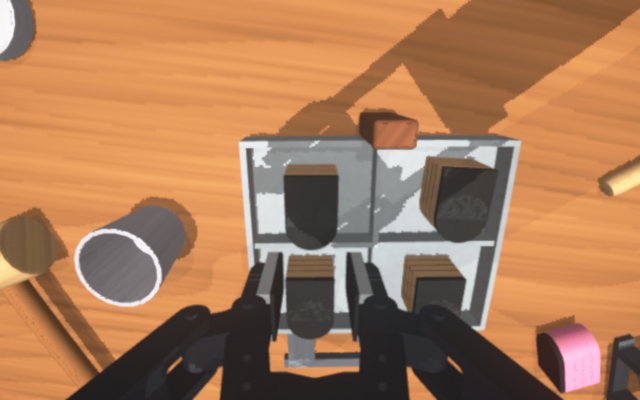

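View pics/s12.png

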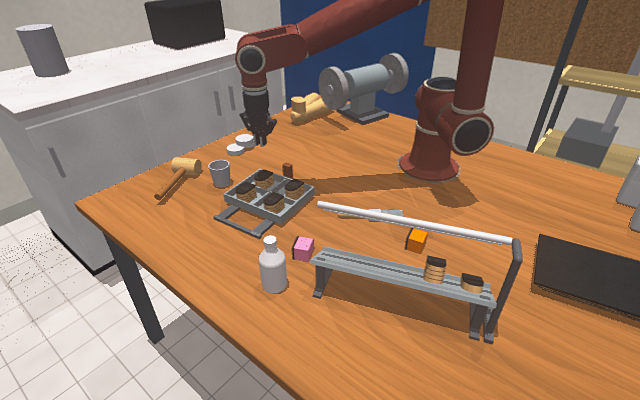

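All four caps sit at (311,205), (457,203), (310,303) and (436,298), close to the predicted cell centres, and the scene view shows them upright. One tall and the low block remain on the rack. Next, the push pose behind the handle.

Emit:
move_arm(
  rows=[
    {"tx":0.031,"ty":0.014,"tz":0.009,"ax":-0.2,"ay":-0.2,"az":0,"jaw":255},
    {"tx":0.031,"ty":0.014,"tz":0.009,"ax":0,"ay":0,"az":0,"jaw":255},
    {"tx":0.031,"ty":0.014,"tz":0.009,"ax":0,"ay":0,"az":0,"jaw":255},
    {"tx":0.03,"ty":0.014,"tz":0.009,"ax":0,"ay":0,"az":0,"jaw":255},
    {"tx":0,"ty":0,"tz":0,"ax":0,"ay":0,"az":0,"jaw":255},
  ],
)

```text
time: 19.65
tool_pos: [0.3585, -0.318, 0.1216]
tool_rot: [-0.001, -0.065, 0.998, 0.003]
contact_force: [0.4, -0.7, -0.1]
gripper_width: -0.005
```

Run:
```python
from plan import *
f=grab('wrist','w13.png')
rows([(tray(-.165,0,.05),7.4,0)],255)
print(proj(f,[tray(-.1035,0,.087)]))
```

```text
t 19.70 pos [ 0.3602 -0.3192  0.1229] th,tilt 7.4 0.2 w 0.004 F [ 1.  -0.4 -0. ] j [ -51.  -12.  117.    0.   75. -148.]
2 rows
[{"tx": -0.003, "ty": -0.001, "tz": 0.036, "ax": 0.2, "ay": -0.1, "az": 0, "jaw": 255.0}, {"tx": -0.003, "ty": -0.001, "tz": 0.037, "ax": 0, "ay": 0.2, "az": 0, "jaw": 255.0}]
[[307.60313689 329.54041668]]
```

View pics/w13.png

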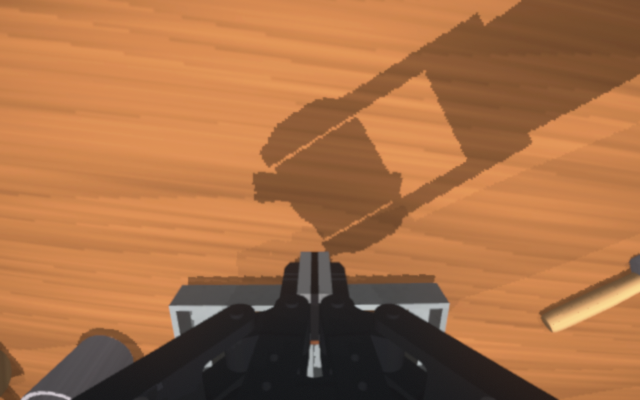

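The handle is hidden behind the shut fingers. The near wall (170–448 px, mid 309) is centred on the gripper (315), and the brush handle at right is well clear.

Emit:
move_arm(
  rows=[
    {"tx":0,"ty":-0.001,"tz":0.036,"ax":0,"ay":0,"az":0,"jaw":255},
    {"tx":0,"ty":-0.001,"tz":0.036,"ax":0,"ay":0,"az":0,"jaw":255},
    {"tx":0,"ty":0,"tz":0,"ax":0,"ay":0,"az":0,"jaw":255},
  ],
)

```text
time: 20.0
tool_pos: [0.3637, -0.3237, 0.0511]
tool_rot: [0.003, -0.065, 0.998, -0.001]
contact_force: [-0.4, 0.6, -0.0]
gripper_width: 0.003
```

Run:
```python
from plan import *
rows([(tray(-.13,0,.05),7.4,0,.012),(tray(-.045,0,.05),7.4,0,.012)],255)
```

```text
t 20.00 pos [ 0.3637 -0.3237  0.0511] th,tilt 7.4 0.3 w 0.003 F [-0.4  0.6 -0. ] j [ -51.   -5.  119.    0.   66. -148.]
12 rows
[{"tx": -0.009, "ty": 0.001, "tz": 0, "ax": -0.1, "ay": 0.1, "az": 0, "jaw": 255.0}, {"tx": -0.01, "ty": 0, "tz": 0.001, "ax": 0, "ay": 0.1, "az": 0, "jaw": 255.0}, {"tx": -0.009, "ty": 0.001, "tz": 0, "ax": 0, "ay": 0, "az": 0, "jaw": 255.0}, {"tx": -0.01, "ty": 0.001, "tz": 0, "ax": 0, "ay": 0.1, "az": 0, "jaw": 255.0}, {"tx": -0.011, "ty": 0, "tz": 0, "ax": 0, "ay": 0, "az": 0, "jaw": 255.0}, {"tx": -0.01, "ty": 0, "tz": 0, "ax": 0, "ay": 0, "az": 0, "jaw": 255.0}, {"tx": -0.011, "ty": 0, "tz": 0, "ax": 0, "ay": 0, "az": 0, "jaw": 255.0}, {"tx": -0.01, "ty": 0, "tz": 0, "ax": 0, "ay": 0, "az": 0, "jaw": 255.0}, {"tx": -0.011, "ty": 0, "tz": 0, "ax": 0, "ay": 0, "az": 0, "jaw": 255.0}, {"tx": -0.011, "ty": 0, "tz": 0, "ax": 0, "ay": 0, "az": 0, "jaw": 255.0}, {"tx": -0.01, "ty": 0, "tz": 0, "ax": 0, "ay": 0, "az": 0, "jaw": 255.0}, {"tx": -0.011, "ty": 0, "tz": 0, "ax": 0, "ay": 0, "az": 0, "jaw": 255.0}]
```

Emit:
move_arm(
  rows=[
    {"tx":-0.01,"ty":0.001,"tz":0,"ax":0,"ay":0,"az":0,"jaw":255},
    {"tx":-0.01,"ty":0.001,"tz":0,"ax":0,"ay":0,"az":0,"jaw":255},
    {"tx":-0.01,"ty":0.001,"tz":0,"ax":0,"ay":0,"az":0,"jaw":255},
    {"tx":-0.006,"ty":0,"tz":0,"ax":0,"ay":0,"az":0,"jaw":255},
    {"tx":-0.006,"ty":0,"tz":0,"ax":0,"ay":0,"az":0,"jaw":255},
    {"tx":-0.008,"ty":0,"tz":0,"ax":0,"ay":0,"az":0,"jaw":255},
    {"tx":-0.008,"ty":0,"tz":0,"ax":0,"ay":0,"az":0,"jaw":255},
    {"tx":-0.008,"ty":0,"tz":0,"ax":0,"ay":0,"az":0,"jaw":255},
  ],
)

```text
time: 20.8
tool_pos: [0.4358, -0.3147, 0.0574]
tool_rot: [0.002, -0.066, 0.998, -0.004]
contact_force: [-4.2, -1.2, 0.6]
gripper_width: -0.001
```

Run:
```python
from plan import *
f=grab('wrist','w14.png');s=grab('scene','s14.png')
rows([(tray(-.04,0,.05),7.4,0,.01)],255)
a=np.radians(7.4);d=cur()[1][:2]-TC;print('tray x,y',d@[np.cos(a),np.sin(a)],d@[-np.sin(a),np.cos(a)])
```

```text
t 20.90 pos [ 0.4373 -0.3147  0.0578] th,tilt 7.6 0.6 w 0.003 F [0.6 0.  0.3] j [ -44.    1.  112.   -0.   66. -141.]
6 rows
[{"tx": -0.009, "ty": 0.001, "tz": 0.001, "ax": -0.5, "ay": -0.1, "az": 0, "jaw": 255.0}, {"tx": -0.009, "ty": 0, "tz": 0.002, "ax": 0, "ay": 0.1, "az": 0.1, "jaw": 255.0}, {"tx": -0.009, "ty": 0.001, "tz": 0.001, "ax": 0, "ay": 0.1, "az": 0, "jaw": 255.0}, {"tx": -0.009, "ty": 0, "tz": 0.001, "ax": 0, "ay": 0.1, "az": 0, "jaw": 255.0}, {"tx": -0.009, "ty": 0.001, "tz": 0.002, "ax": 0, "ay": 0.1, "az": 0, "jaw": 255.0}, {"tx": -0.009, "ty": 0, "tz": 0.001, "ax": 0, "ay": 0.1, "az": 0.1, "jaw": 255.0}]
tray x,y -0.09376502491277967 -0.003524960053076703
```

View pics/s14.png

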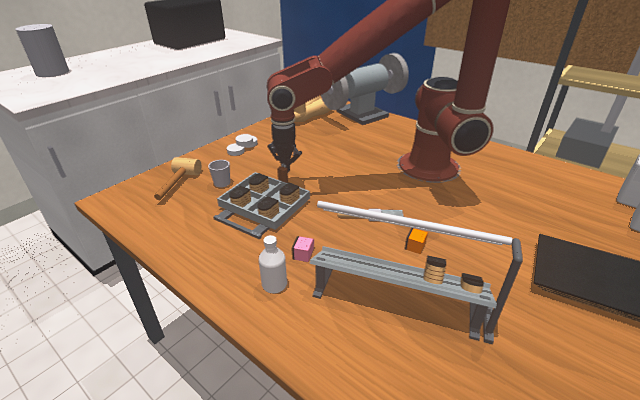

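The tray is sliding with about 4 N, and the blocks are upright. I keep pushing gently.

Emit:
move_arm(
  rows=[
    {"tx":-0.009,"ty":0.001,"tz":0.001,"ax":0,"ay":0,"az":0,"jaw":255},
    {"tx":-0.009,"ty":0.001,"tz":0.002,"ax":0,"ay":0,"az":0,"jaw":255},
    {"tx":-0.009,"ty":0,"tz":0.001,"ax":0,"ay":0,"az":0,"jaw":255},
    {"tx":-0.008,"ty":0,"tz":0.001,"ax":0,"ay":0,"az":0,"jaw":255},
    {"tx":-0.006,"ty":0,"tz":0.001,"ax":0,"ay":0,"az":0,"jaw":255},
  ],
)

```text
time: 21.4
tool_pos: [0.4798, -0.3084, 0.054]
tool_rot: [0.003, -0.066, 0.998, -0.005]
contact_force: [-4.0, -0.9, 3.7]
gripper_width: 0.001
```

Run:
```python
from plan import *
rows([(tray(-.04,0,.05),7.4,0,.01)],255)
a=np.radians(7.4);d=cur()[1][:2]-TC;print('tray x,y',d@[np.cos(a),np.sin(a)],d@[-np.sin(a),np.cos(a)])
```

```text
t 21.40 pos [ 0.4798 -0.3084  0.054 ] th,tilt 7.5 0.7 w 0.001 F [-4.  -0.9  3.7] j [ -40.    5.  108.   -0.   66. -138.]
2 rows
[{"tx": -0.005, "ty": 0.001, "tz": 0.002, "ax": -0.6, "ay": 0, "az": 0.1, "jaw": 255.0}, {"tx": -0.006, "ty": 0.002, "tz": 0.002, "ax": 0, "ay": 0.3, "az": 0, "jaw": 255.0}]
tray x,y -0.0507437819618875 -0.002782863401173785
```

Emit:
move_arm(
  rows=[
    {"tx":-0.005,"ty":0.001,"tz":0,"ax":0,"ay":0,"az":0,"jaw":255},
    {"tx":-0.004,"ty":0.001,"tz":0,"ax":0,"ay":0,"az":0,"jaw":255},
    {"tx":-0.004,"ty":0,"tz":0,"ax":0,"ay":0,"az":0,"jaw":255},
  ],
)

```text
time: 21.7
tool_pos: [0.4928, -0.3053, 0.0535]
tool_rot: [0.002, -0.066, 0.998, -0.006]
contact_force: [-21.2, -2.7, 13.5]
gripper_width: 0.0
```

Run:
```python
from plan import *
rows([(tray(-.035,0,.05),7.4,0,.01)],255)
a=np.radians(7.4);d=cur()[1][:2]-TC;print('tray x,y',d@[np.cos(a),np.sin(a)],d@[-np.sin(a),np.cos(a)])
```

```text
t 21.70 pos [ 0.4928 -0.3053  0.0535] th,tilt 7.6 0.7 w 0.000 F [-21.2  -2.7  13.5] j [ -39.    7.  107.   -0.   66. -136.]
1 rows
[{"tx": -0.003, "ty": 0.001, "tz": 0.003, "ax": -0.7, "ay": 0.1, "az": 0.2, "jaw": 255.0}]
tray x,y -0.037510210813140765 -0.001341152699993572
```

The force rose to 21 N at the predicted place, so the tray is at the stop. Retreat straight back, then up.

Emit:
move_arm(
  rows=[
    {"tx":0.01,"ty":0,"tz":0,"ax":0,"ay":0,"az":0,"jaw":255},
    {"tx":0.03,"ty":0,"tz":0,"ax":0,"ay":0,"az":0,"jaw":255},
    {"tx":0.03,"ty":0,"tz":0,"ax":0,"ay":0,"az":0,"jaw":255},
    {"tx":0.03,"ty":0,"tz":-0.02,"ax":0,"ay":0,"az":0,"jaw":255},
    {"tx":0,"ty":0,"tz":-0.04,"ax":0,"ay":0,"az":0,"jaw":255},
    {"tx":0,"ty":0,"tz":-0.04,"ax":0,"ay":0,"az":0,"jaw":255},
    {"tx":0,"ty":0,"tz":-0.04,"ax":0,"ay":0,"az":0,"jaw":255},
    {"tx":0,"ty":0,"tz":0,"ax":0,"ay":0,"az":0,"jaw":255},
    {"tx":0,"ty":0,"tz":0,"ax":0,"ay":0,"az":0,"jaw":255},
  ],
)

```text
time: 22.6
tool_pos: [0.3919, -0.3122, 0.1943]
tool_rot: [0.011, -0.065, 0.998, -0.002]
contact_force: [1.2, 0.8, -0.5]
gripper_width: 0.004
```

Run:
```python
from plan import *
import pickle
D=pickle.load(open('f0.pkl','rb'))
t=grab('top','t15.png');s=grab('scene','s15.png')
a=np.radians(TY)
def P(x,y,z): return tray(x+.085,y,z)
for nm,f in (('t',t),('s',s)):
    im=cv2.resize(f['color'][:,:,::-1],None,fx=4,fy=4,interpolation=cv2.INTER_CUBIC)
    for u in proj(f,[P(*c,.062) for c in CELL]+[P(sx*.0935,sy*.1135,.042) for sx in(1,-1) for sy in (1,-1)]): cv2.circle(im,tuple(int(v*4+2) for v in u),4,(0,0,255),-1)
    im=im[600:1100,1350:2050] if nm=='t' else im[640:1000,800:1340]
    cv2.imwrite('pics/e_%s.png'%nm,im)
d=cv2.absdiff(D['top']['color'],t['color']).max(2)
print(cur()[1],cur()[0]['contact_force'],cur()[0]['time'])
cv2.imwrite('pics/e_rack.png',cv2.resize(np.vstack([D['scene']['color'][230:310,300:520],s['color'][230:310,300:520]])[:,:,::-1],None,fx=3.5,fy=3.5))
```

```text
[ 0.39182145 -0.31224074  0.19382526] [-0.81177233  0.36671036  0.22525974] 22.7
```

View pics/e_t.png

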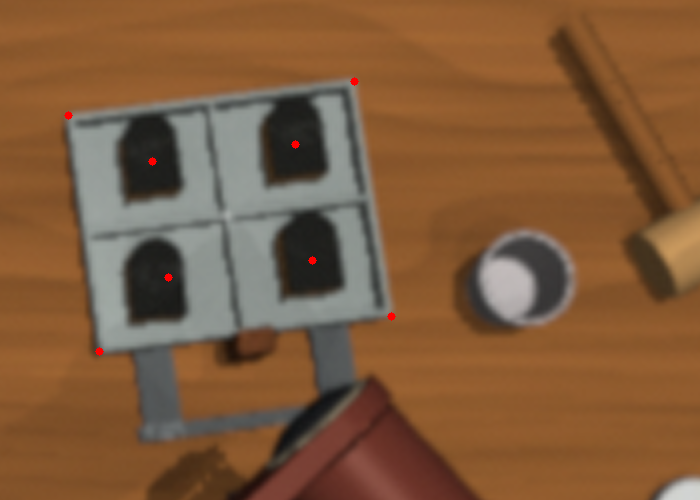

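View pics/e_s.png

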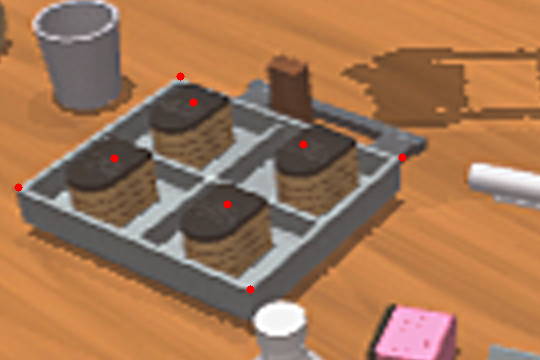

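View pics/e_rack.png

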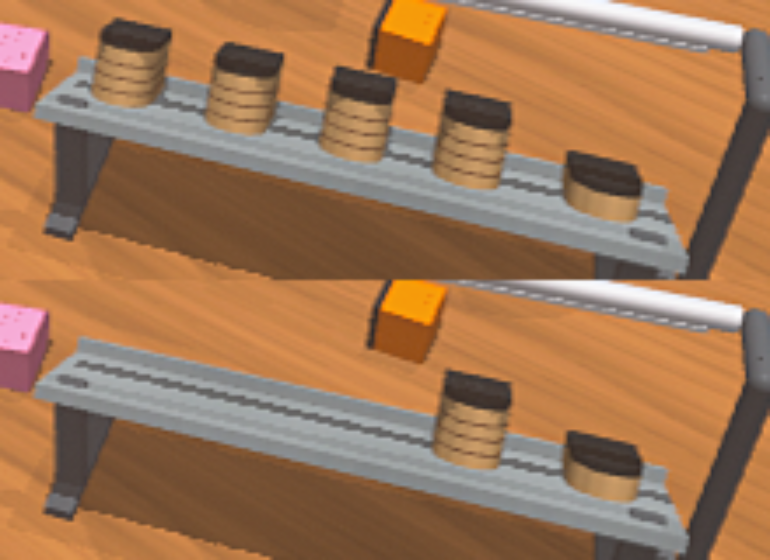

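View pics/t15.png

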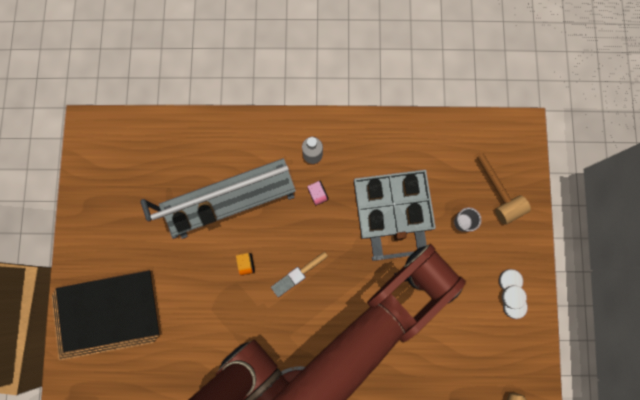

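The tray corners coincide with the marks for an 85 mm travel in both views. The four blocks are upright and well inside their cells. The two blocks left on the rack, and the bottle, cup and brush, are where they were at the start.

```bash
python3 -c "
from plant import manip
print(manip.job_done(), manip.state()['time'])"
```

```text
the job is handed in; nothing more can be done
the job is handed in; nothing more can be done
```

I brought three tall heel blocks from the right-hand end of the rack into the three empty compartments (far right, far left, near right). I then pushed the tray by its handle to the far stop and handed the job in at about 23 s. No verdict was reported.

**Tray:** In the last top and scene pictures its corners match an 85 mm travel. The push force rose from about 4 N to 21 N at the place where I expected the stop.

**Blocks in the tray:** All four stand upright, each with its cap near its cell centre, judged by eye. The two nearest the walls are about 10–15 mm off, against the 37 mm limit.

**Rack and bystanders:** The spare tall block and the low one look unmoved when start and end pictures are compared. The bottle, cup and brush also look unmoved in the top view. The gripper ended clear of everything, reading under 1 N.

**What disagreed:** Single rows missed their targets by 4–10 mm, so I measured again and corrected before every grasp and placing. The first block was gripped about 5 mm higher than planned but held well. No check failed.

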